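# Fetch the specimen dish from behind the bottles

### The job

The specimen dish with the orange rim stands at the back of the blue tray, hemmed in by the row of three bottles. Stand all three bottles upright in the steel tray first, leaving the dish where it is; then set the dish, kept level all the way, on the microscope's black stage, centred over the hole, and after that put each bottle back upright in the blue tray on the very spot where it stood. Leave the eyepiece in the steel tray and the little cover-glass box in the blue tray where they are.

Things in the scene. Friction and masses are not known exactly. Their poses are not given: they have to be found in the camera images.
- amber_bottle_mid (a point): Amber-brown glass bottle with a paper-coloured band and a black cap. 42 mm diameter, 114 mm tall, about 0.16 kg; straight-sided from the foot to 84 mm up, then a shoulder, a thin neck and a 26 to 30 mm cap (top 20 mm). This point: on its axis half-way up, 57 mm above its foot; z points up along it. It starts upright in the blue tray; the place where it starts is the place it must come back to.
- white_bottle_mid (a point): White plastic bottle with a blue band and a blue cap. 42 mm diameter, 114 mm tall, about 0.16 kg; straight-sided from the foot to 84 mm up, then a shoulder, a thin neck and a 26 to 30 mm cap (top 20 mm). This point: on its axis half-way up, 57 mm above its foot; z points up along it. It starts upright in the blue tray; the place where it starts is the place it must come back to.
- metal_bottle_mid (a point): Dark grey metal bottle with a yellow band and a red cap. 42 mm diameter, 114 mm tall, about 0.16 kg; straight-sided from the foot to 84 mm up, then a shoulder, a thin neck and a 26 to 30 mm cap (top 20 mm). This point: on its axis half-way up, 57 mm above its foot; z points up along it. It starts upright in the blue tray; the place where it starts is the place it must come back to.
- dish_mid (a point): Specimen dish: low closed round dish, 48 mm diameter, 18 mm tall, 40 g; bright orange rim round a white top with a small dark specimen in the middle. This point: its centre, 9 mm above its underside; z up. It stands in the blue tray behind the row of bottles (seen from the robot), 5 to 15 mm clear of the middle one: no room for fingers or gripper until they are gone.
- blue_tray_floor (a point): Blue plastic tray, fixed, 160 mm (x) by 240 mm (y), walls 4 mm thick, rim 14 mm over the bench. This point: centre of its floor, 4 mm above the bench; x points away from the robot, y along the row of bottles, z up. The bottles stand about 66 mm apart near x = -36 mm (which stands where changes), the dish near x = +19 mm, y = 0.
- steel_tray_floor (a point): Steel tray, fixed, the side area: 150 mm (x) by 250 mm (y), walls 4 mm thick, rim 14 mm over the bench. This point: centre of its floor, 4 mm above the bench; x points away from the robot, y along its length, z up. Its front part (x below 0) is free over the full length for the three bottles side by side; the eyepiece stands in the back part.
- stage_hole (a point): Open-frame inverted microscope, fixed: black stage plate 165 mm square, top 130 mm above the bench, nothing above it. This point: centre of the stage's 28 mm hole (in a flush steel ring 39 mm across) at the stage's top; x points away from the robot, y to the left, z up. A guide rail, 8 mm high, runs along the far edge, 64 mm from this point. The dish rests on the stage and covers the hole.
- eyepiece_mid (a point): Black and steel microscope eyepiece, 30 mm diameter, 50 mm tall, standing loose in the back part of the steel tray (x about +49 mm from the tray's centre, anywhere along it). This point is half-way up. Leave it alone.
- cover_box_mid (a point): Small green lidded cover-glass box, 30 mm square, 28 mm tall, standing loose in the back left corner of the blue tray, about 95 mm from the dish. This point is half-way up. Leave it alone.
Not all that is in view belongs to the job. What is shaped like the part that bears amber_bottle_mid but green is not meant.

How it is judged:
By the outcome, as a careful person would: the job done as asked, in the order asked, and still so for the second after the job is handed in, with the robot touching nothing.
It also fails if it takes over 147 s, if anything falls off the work surface, if the arm or the gripper's body presses on something with over 40 N, if the wrist force passes 120 N, or if a joint passes its speed limit or range.

### The arm

A 6-joint arm with a two-finger parallel gripper is mounted at the origin on the work surface. World frame = base frame: x ahead of the robot, y to its left, z up, the work surface at z = 0. Lengths are in mm, angles in degrees, forces in N, time in s.
With the tool pointing down it reaches from about 300 to 850 mm from the base axis. Payload 4.2 kg.
Tool frame: the origin (TCP) lies on the centre line of the jaws, within the pads' length; the fingertips stand 14 mm ahead of it and the grasp point (between the pads) lies 5 mm behind it; x points along the fingers, y is the direction in which the jaws open and shut, and the axes are right-handed (so a half turn about x gives the same grasp; the last joint's range is limited). The gripper opens to 91 mm and grips with 3 to 60 N. Pads are 32 mm wide; open, the fingers measure 118 mm over their backs; the gripper's body (76 mm by 178 mm) begins 60 mm behind the grasp point.
Start: joints at [65.489, 18.312, 89.639, -0, 72.044, -1.146], TCP at [228.043, 527.862, 227.976] pointing down, gripper open.
Joint ranges: [-177.97, 177.97], [-48.28, 115.42], [12.27, 149.76], [-77.06, 257.06], [2.81, 150.46], [-146.56, 146.56]. Speed limits (degrees/s): [147.25, 147.25, 180, 180, 180, 180].

### API

Orientations are given as [roll, pitch, yaw] about the fixed x, y, z axes, in that order (R = Rz(yaw) Ry(pitch) Rx(roll)).
In Python, from workcell import readout, optics, env gives the robot as it stands.
- The arm moves only by the shell command python3 -m creep 'ROWS' [OPENING] [FORCE]. ROWS is JSON, a list of rows, each an object with "translation": the shift along the world's x, y, z in cm, a list of three; "delta_rot": the turn, a rotation vector about the world's x, y, z in rad, a list of three. In form: [{"translation": [dx, dy, dz], "delta_rot": [rx, ry, rz]}, ...]. A call has 1 to 5 rows; each row shifts and turns the commanded pose from where the row before left it; what a row does not reach is not made up. A row lasts 1/12 s, in which the tool goes at most 41.7 mm and 7.16 degrees, less where a joint would pass 70% of its speed; a pose out of reach is approached as far as the arm can. A call with a gripper value outside its range is refused whole. OPENING is the gripper's target within -1 to 1 (fully open at 1, half-way at 0, shut at -1), set as the call begins (- or left out, the last holds). The fingers move at their own pace and stop on an object; FORCE is the grip in N (left out, the last holds). Time passes only in rows, so rows that do not move let the fingers close. It gives the time, the measured TCP pose, the force and the opening at its end, in the units of the state.
- readout.state(): the state, without advancing time (a new reading comes with each control period).
- optics.grab_frame(name): name is "scene" or "top" or "wrist"; returns (picture, depth): 384x512x3 uint8, red, green, blue; 384x512 float32, mm along the optical axis (not along the pixel's ray), 0 where there is no reading.
- optics.camera_params(name): a dict with "mtx" (3x3 intrinsics, pixels), "R" (3x3) and "t" (3): a world point X has camera coordinates R X + t. Camera axes: x right, y down, z forward; pixel columns grow to the right and rows downward; lengths in mm; the calibration is good to about 2 mm. The wrist camera is an equidistant fisheye: a pixel r from the principal point sees the ray r / f radians off the axis. A picture is of the moment at which its call begins: read the wrist's pose just before it. camera_params takes no time and is no camera call; for the wrist camera it gives the pose at the moment of the call.
- env.job_done(): hands the job in, once; it reports no verdict.
The state is a dict: "time_s": time; "qpos": joint angles; "qvel": joint speeds; "effort": joint torques, N m; "ee_pos": TCP position; "ee_rot": TCP orientation; "force": force on the tool from outside, world axes, zero at the start; "torque": the same for the moment, N m; "gripper_width": finger opening in mm.
Only numpy, scipy, OpenCV 4.12 (cv2) and the standard library are available. Lean on these libraries where they do the work, as an engineer would, in place of code of your own. Each camera call takes 0.05 s, during which the arm holds its last target.

## Working session

There is one attempt and no reset: what is moved stays moved. The work goes in short steps, Python scripts to look and compute and a shell command to move; the robot and the scene stay as the last step left them, time stands still between calls to the robot, and variables do not carry over. Pictures are saved under pics/ and viewed, and the job is handed in when it is done.

```bash
mkdir -p pics; ls; cat > h.py <<'E'
import numpy as np,cv2
from workcell import readout,optics,env
def snap(n,f):
    p,d=optics.grab_frame(n); cv2.imwrite(f'pics/{f}.png',p[:,:,::-1]); np.savez(f'pics/{f}.npz',p=p,d=d); return p,d
def cloud(n,d):
    c=optics.camera_params(n);K=np.array(c['mtx']);R=np.array(c['R']);t=np.array(c['t'])
    v,u=np.mgrid[:d.shape[0],:d.shape[1]]
    X=np.stack([(u-K[0,2])/K[0,0]*d,(v-K[1,2])/K[1,1]*d,d],-1)
    return (X-t)@R
E
python3 - <<'E'
from h import *
for n in('scene','top'):
    p,d=snap(n,n+'0'); c=optics.camera_params(n); print(n,c)
print(readout.state())
E
```

```text
pics
scene {'mtx': array([[356.2805625 ,   0.        , 259.6612562 ],
       [  0.        , 356.2805625 , 190.61068554],
       [  0.        ,   0.        ,   1.        ]]), 'R': array([[-0.53331106,  0.84583718, -0.01178047],
       [ 0.69724246,  0.43164939, -0.57230391],
       [-0.47899089, -0.31342984, -0.81995698]]), 't': array([ 276.01683187, -335.73544826, 1249.57675189])}
top {'mtx': array([[405.71785654,   0.        , 255.95714938],
       [  0.        , 405.71785654, 194.50288339],
       [  0.        ,   0.        ,   1.        ]]), 'R': array([[ 0.0268855 , -0.99961819,  0.00637513],
       [-0.99619714, -0.02732113, -0.08273344],
       [ 0.08287603, -0.00412655, -0.99655132]]), 't': array([  -2.73774492,  555.88114827, 1244.23194861])}
{'time_s': 0.1, 'qpos': array([ 6.54897946e+01,  1.83464667e+01,  8.96990441e+01,  1.24956953e-03,
        7.20432941e+01, -1.14569081e+00]), 'qvel': array([-0.05888828, -0.05279053, -0.22348843,  0.14322438,  0.0300201 ,
        0.03288763]), 'effort': array([ 8.10093043e-04, -4.13333881e+01, -2.32510024e+01,  7.26575009e-02,
        4.22031269e-02, -8.43550492e-05]), 'ee_pos': array([227.84784971, 527.4671681 , 227.22200512]), 'ee_rot': array([ -91.91219542,   89.91118721, -115.2770962 ]), 'force': array([-0.9362624 ,  0.24306314,  0.2076896 ]), 'torque': array([ 0.03267953, -0.00429833,  0.0082778 ]), 'gripper_width': 91.33141614702456}
```

View pics/scene0.png

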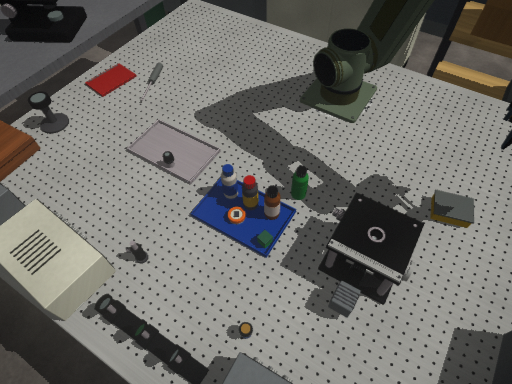

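View pics/top0.png

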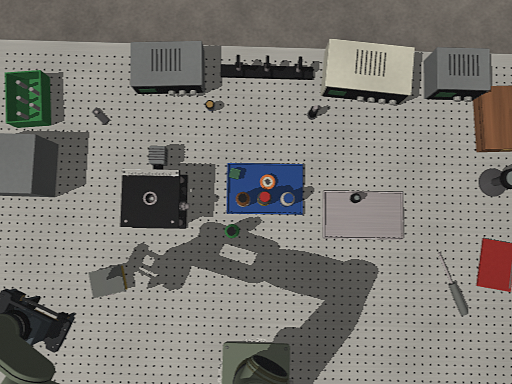

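```bash
python3 - <<'E'
from h import *
z=np.load('pics/top0.npz');p,d=z['p'],z['d']
cv2.imwrite('pics/crop0.png',cv2.resize(p[150:250,110:310,::-1],None,fx=4,fy=4,interpolation=cv2.INTER_CUBIC))
cv2.imwrite('pics/crop1.png',cv2.resize(p[150:250,220:420,::-1],None,fx=4,fy=4,interpolation=cv2.INTER_CUBIC))
P=cloud('top',d);
def at(u,v):return P[v,u].round(1)
for n,u,v in[('amb',243,198),('metal',265,197),('white',288,198),('dish',268,182),('box',235,173),('green',232,230),('eyep',357,197),('stage',165,215),('hole',150,198),('steel',363,220),('blue',280,170)]:print(n,at(u,v))
E
```

```text
amb [536.6  49.8 119.5]
metal [541.2 -13.5 120.2]
white [540.5 -80.2 115.4]
dish [596.3 -24.4  21.3]
box [620.8  79.6  29.1]
green [443.9  78.8 114.7]
eyep [ 553.9 -295.7   54.6]
stage [481.3 269.4 131.3]
hole [530.  320.  108.9]
steel [ 485.7 -327.4    6.2]
blue [638.  -62.3   2.4]
```

View pics/crop0.png

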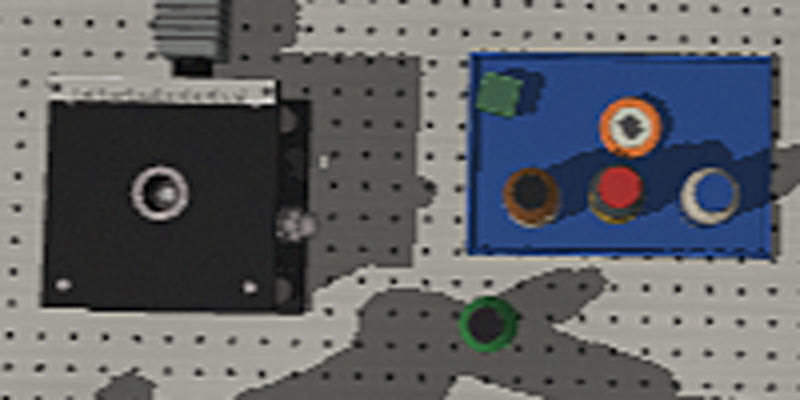

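View pics/crop1.png

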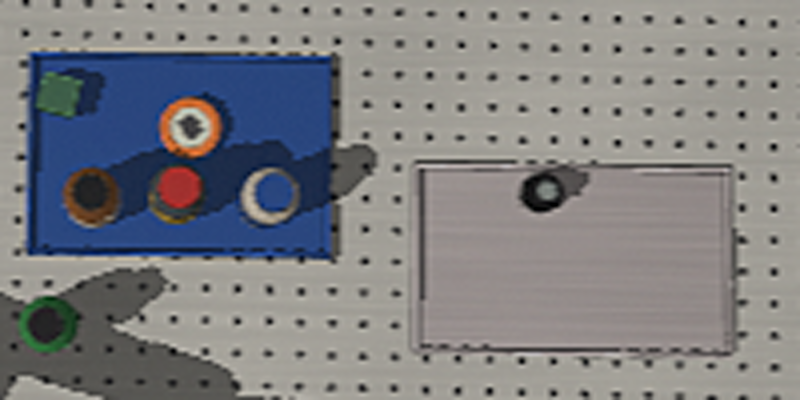

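```bash
cat >> h.py <<'E'
def ray(n,u,v,z):
    c=optics.camera_params(n);K=np.array(c['mtx']);R=np.array(c['R']);t=np.array(c['t'])
    C=-R.T@t; w=R.T@np.array([(u-K[0,2])/K[0,0],(v-K[1,2])/K[1,1],1]); return C+w*(z-C[2])/w[2]
def proj(n,X):
    c=optics.camera_params(n);K=np.array(c['mtx']);R=np.array(c['R']);t=np.array(c['t'])
    q=K@(R@np.array(X,float)+t); return q[:2]/q[2]
E
python3 - <<'E'
from h import *
from scipy.spatial.transform import Rotation as Ro
print(Ro.from_euler('xyz',readout.state()['ee_rot'],degrees=True).as_matrix().round(3))
z=np.load('pics/top0.npz');p,d=z['p'],z['d'];P=cloud('top',d)
for n,x,y in[('amb',537,50),('metal',541,-14),('white',540,-80),('green',444,79)]:
    m=(abs(P[...,0]-x)<30)&(abs(P[...,1]-y)<30)&(P[...,2]>100)&(P[...,2]<135)
    v,u=np.nonzero(m); print(n,m.sum(),np.median(P[m],0).round(1),P[m].min(0).round(1),P[m].max(0).round(1),ray('top',u.mean(),v.mean(),118).round(1))
print('eye',ray('top',220+542/4,150+191/4,54))
for n,u,v,zz in[('amb',243,197.5,118),('metal',265,197,118),('white',220+270.5/4,150+194/4,118),('dish',110+630.5/4,150+127.5/4,22),('hole',110+160.5/4,150+194/4,130)]:print(n,ray('top',u,v,zz).round(1))
# trays corners
for n,u,v in[('bTL',220+28/4,150+53/4),('bTR',220+337/4,150+53/4),('bBL',220+28/4,150+254/4),('bBR',220+333/4,150+260/4),('sTL',220+414/4,150+162/4),('sTR',220+735/4,150+165/4),('sBL',220+413/4,150+351/4),('sBR',220+734/4,150+355/4)]:print(n,ray('top',u,v,14).round(1))
s=np.load('pics/scene0.npz')['p']
cv2.imwrite('pics/crop2.png',cv2.resize(s[150:255,180:310,::-1],None,fx=6,fy=6,interpolation=cv2.INTER_CUBIC)[:600])
cv2.imwrite('pics/crop3.png',cv2.resize(s[190:300,315:430,::-1],None,fx=5,fy=5,interpolation=cv2.INTER_CUBIC)[:600])
E
```

```text
[[-0.001  0.397  0.918]
 [-0.001  0.918 -0.397]
 [-1.    -0.002 -0.   ]]
amb 66 [538.1  55.4 118.1] [525.5  41.4 105.6] [551.1  67.2 124.6] [537.7  54.5 118. ]
metal 88 [542.7 -10.5 118.6] [529.5 -25.2 104.4] [556.2   3.9 125.2] [542.8 -10.1 118. ]
white 78 [540.4 -78.5 117.9] [528.5 -92.1 104.5] [554.4 -65.6 122.3] [540.7 -78.6 118. ]
green 65 [441.1  84.3 114.1] [429.4  72.9 109.7] [452.5  96.3 120. ] [441.8  83.8 118. ]
eye [ 551.56563926 -291.2548088    54.        ]
amb [538.2  49.9 118. ]
metal [541.3 -13.5 118. ]
white [538.8 -79.  118. ]
dish [596.5 -23.1  22. ]
hole [527.1 314.2 130. ]
bTL [653.2 106.6  14. ]
bTR [ 660. -138.   14.]
bBL [494.3 101.4  14. ]
bBR [ 496.1 -137.6   14. ]
sTL [ 575.  -200.2   14. ]
sTR [ 579.6 -453.6   14. ]
sBL [ 426.8 -201.3   14. ]
sBR [ 430.5 -452.3   14. ]
```

View pics/crop2.png

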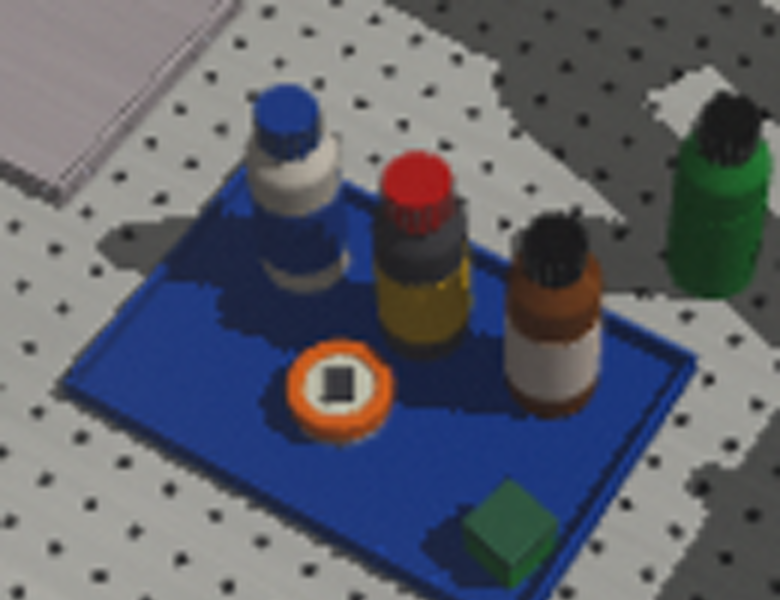

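View pics/crop3.png

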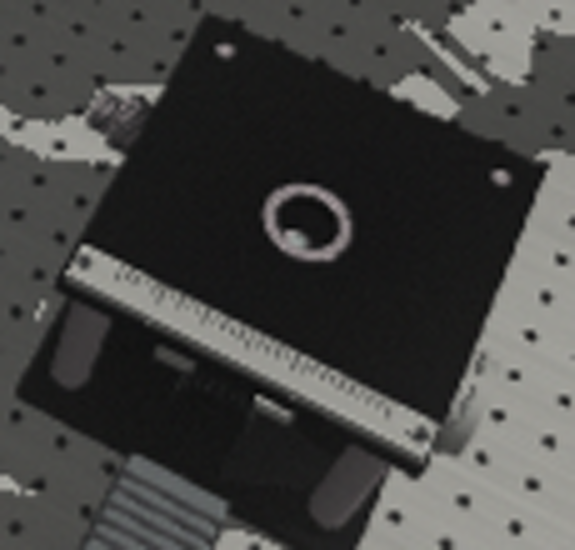

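```bash
python3 - <<'E'
from h import *
f=lambda o,c,k:o+(c+.5)/k-.5
for n,a,b,zz in[('white',288,106,118),('metal',417,173,118),('amb',556,236,118),('dish',340,383,22)]:print(n,ray('scene',f(180,a,6),f(150,b,6),zz).round(1))
print('hole',ray('scene',f(315,308,5),f(190,222,5),130))
for n,a,b,zz in[('amb',532,190,118),('metal',620,188,118),('white',713,193,118),('dish',630.5,127,22),('hole',160.5,194,130)]:print(n,ray('top',f(110,a,4),f(150,b,4),zz).round(1))
s=readout.state();W,D=optics.grab_frame('wrist')
cv2.imwrite('pics/w0.png',W[:,:,::-1]);print(optics.camera_params('wrist'))
E
```

```text
white [542.  -80.7 118. ]
metal [542.9 -13.9 118. ]
amb [539.9  52.4 118. ]
dish [600.2 -21.5  22. ]
hole [530.79840243 315.59639911 130.        ]
amb [539.2  51.  118. ]
metal [542.4 -12.4 118. ]
white [540.6 -79.7 118. ]
dish [598.1 -21.9  22. ]
hole [528.2 315.3 130. ]
{'mtx': array([[297.31863964,   0.        , 252.42636324],
       [  0.        , 297.31863964, 194.58035743],
       [  0.        ,   0.        ,   1.        ]]), 'R': array([[ 0.39652997,  0.91802093, -0.00124847],
       [ 0.88566096, -0.38219379,  0.26369029],
       [ 0.24159605, -0.10566682, -0.96460659]]), 't': array([-574.45841425,  -29.45909198,  390.63449877])}
```

View pics/w0.png

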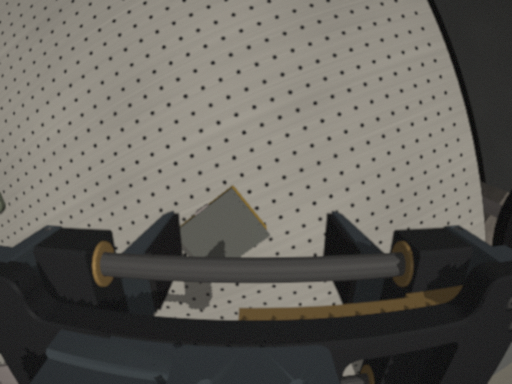

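```bash
R='x'; python3 -m creep '[{"translation":[2.077,-3.175,0],"delta_rot":[0,0,-0.0775]},{"translation":[2.077,-3.175,0],"delta_rot":[0,0,-0.0775]},{"translation":[2.077,-3.175,0],"delta_rot":[0,0,-0.0775]},{"translation":[2.077,-3.175,0],"delta_rot":[0,0,-0.0775]},{"translation":[2.077,-3.175,0],"delta_rot":[0,0,-0.0775]}]' 1 25
python3 -m creep '[{"translation":[2.077,-3.175,0],"delta_rot":[0,0,-0.0775]},{"translation":[2.077,-3.175,0],"delta_rot":[0,0,-0.0775]},{"translation":[2.077,-3.175,0],"delta_rot":[0,0,-0.0775]},{"translation":[2.077,-3.175,0],"delta_rot":[0,0,-0.0775]},{"translation":[2.077,-3.175,0],"delta_rot":[0,0,-0.0775]}]'
python3 -m creep '[{"translation":[2.077,-3.175,0],"delta_rot":[0,0,-0.0775]},{"translation":[2.077,-3.175,0],"delta_rot":[0,0,-0.0775]},{"translation":[2.077,-3.175,0],"delta_rot":[0,0,-0.0775]},{"translation":[2.077,-3.175,0],"delta_rot":[0,0,-0.0775]},{"translation":[2.077,-3.175,0],"delta_rot":[0,0,-0.0775]}]'
python3 -m creep '[{"translation":[0,0,0],"delta_rot":[0,0,0]},{"translation":[0,0,0],"delta_rot":[0,0,0]}]'
python3 - <<'E'
from h import *
from scipy.spatial.transform import Rotation as Ro
s=readout.state();print(Ro.from_euler('xyz',s['ee_rot'],degrees=True).as_matrix().round(4),s['ee_pos'],s['qpos'])
W,D=optics.grab_frame('wrist');np.savez('pics/w1.npz',p=W,d=D)
cv2.imwrite('pics/w1.png',W[:,:,::-1]);print(optics.camera_params('wrist'))
E
```

```text
time_s: 0.57
ee_pos: [332.3, 367.5, 227.7]
ee_rot: [-74.6, 90.0, -120.4]
force: [0.7, 0.4, 0.3]
gripper_width: 91.3
time_s: 0.98
ee_pos: [436.2, 208.6, 227.9]
ee_rot: [-129.3, 90.0, 162.7]
force: [1.0, -0.2, 0.2]
gripper_width: 91.2
time_s: 1.4
ee_pos: [540.1, 49.8, 227.8]
ee_rot: [-112.5, 90.0, 157.3]
force: [0.9, 0.8, -0.2]
gripper_width: 91.3
time_s: 1.57
ee_pos: [540.0, 50.1, 227.3]
ee_rot: [-94.8, 89.9, 175.0]
force: [-0.1, 0.0, 0.6]
gripper_width: 91.5
[[-1.2e-03  1.0e+00 -2.5e-03]
 [ 1.0e-04 -2.5e-03 -1.0e+00]
 [-1.0e+00 -1.2e-03 -1.0e-04]] [540.0411196   50.0609444  227.30569207] [4.07473898e+00 1.54301978e+01 9.38985103e+01 1.13839862e-02
 7.07387279e+01 4.21477458e+00]
{'mtx': array([[297.31863964,   0.        , 252.42636324],
       [  0.        , 297.31863964, 194.58035743],
       [  0.        ,   0.        ,   1.        ]]), 'R': array([[ 9.99998242e-01, -4.84486700e-04, -1.81160852e-03],
       [ 9.90188624e-06, -9.64672368e-01,  2.63452504e-01],
       [-1.87524791e-03, -2.63452059e-01, -9.64670667e-01]]), 't': array([-538.71556865,   20.16511674,  404.56417289])}
```

View wrist.

View pics/w1.png

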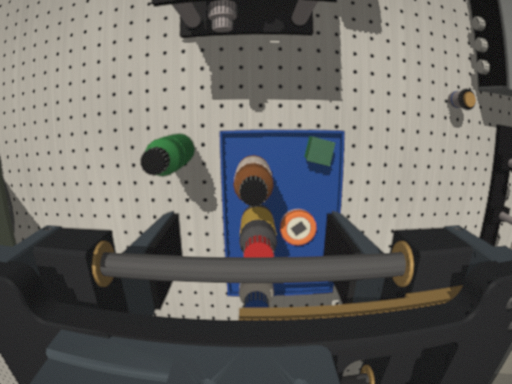

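```bash
cat >> h.py <<'E'
def wray(u,v,z,c=None):
    c=c or optics.camera_params('wrist');K=np.array(c['mtx']);R=np.array(c['R']);t=np.array(c['t'])
    du,dv=u-K[0,2],v-K[1,2];r=np.hypot(du,dv);th=r/K[0,0]
    w=R.T@np.array([np.sin(th)*du/r,np.sin(th)*dv/r,np.cos(th)]);C=-R.T@t;return C+w*(z-C[2])/w[2]
E
python3 - <<'E'
from h import *
p=np.load('pics/w1.npz')['p']
cv2.imwrite('pics/w1c.png',cv2.resize(p[120:300,210:360,::-1],None,fx=4,fy=4,interpolation=cv2.INTER_CUBIC)[:600])
E
```

```text
(no output)
```

View pics/w1c.png

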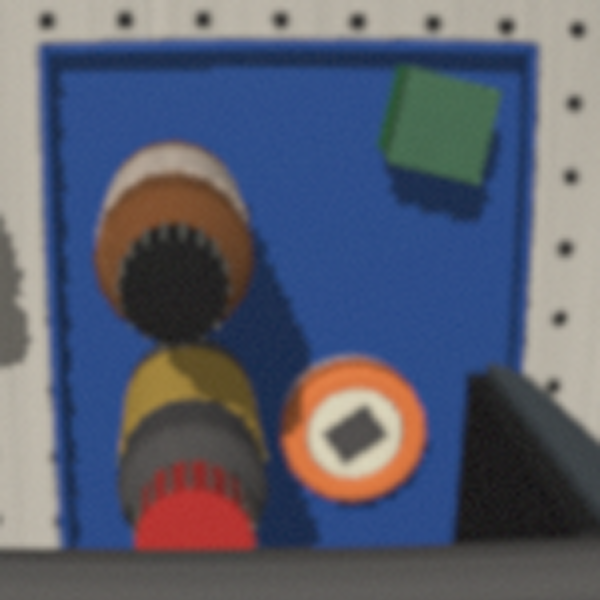

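```bash
python3 - <<'E'
from h import *
f=lambda o,c,k:o+(c+.5)/k-.5
for n,a,b,z in[('amb',175,288,118),('metal',196,540,118),('dish',354,430,22),('L',40,45,14),('R',537,45,14)]:print(n,wray(f(210,a,4),f(120,b,4),z).round(1))
E
```

```text
amb [539.8  56.  118. ]
metal [545.1  -8.9 118. ]
dish [598.9 -17.5  22. ]
L [498.1 106.7  14. ]
R [655.4 108.9  14. ]
```

```bash
python3 -m creep '[{"translation":[0,0.2,-3.8],"delta_rot":[0,0,0]},{"translation":[0,0.1,-3.8],"delta_rot":[0,0,0]},{"translation":[0,0,-3.5],"delta_rot":[0,0,0]},{"translation":[0,0,-3.0],"delta_rot":[0,0,0]},{"translation":[0,0,-2.2],"delta_rot":[0,0,0]}]'
python3 -m creep '[{"translation":[0,0,0],"delta_rot":[0,0,0]},{"translation":[0,0,0],"delta_rot":[0,0,0]}]'
python3 - <<'E'
from h import *
p,d=snap('scene','s1');cv2.imwrite('pics/s1c.png',cv2.resize(p[130:250,180:320,::-1],None,fx=5,fy=5,interpolation=cv2.INTER_CUBIC))
E
```

```text
time_s: 2.03
ee_pos: [537.1, 56.1, 62.5]
ee_rot: [-89.9, 89.8, -179.7]
force: [-0.5, 0.1, 0.2]
gripper_width: 91.0
time_s: 2.2
ee_pos: [538.4, 55.8, 64.6]
ee_rot: [-90.5, 89.9, 179.7]
force: [-0.1, 0.4, 0.5]
gripper_width: 91.1
```

View pics/s1c.png

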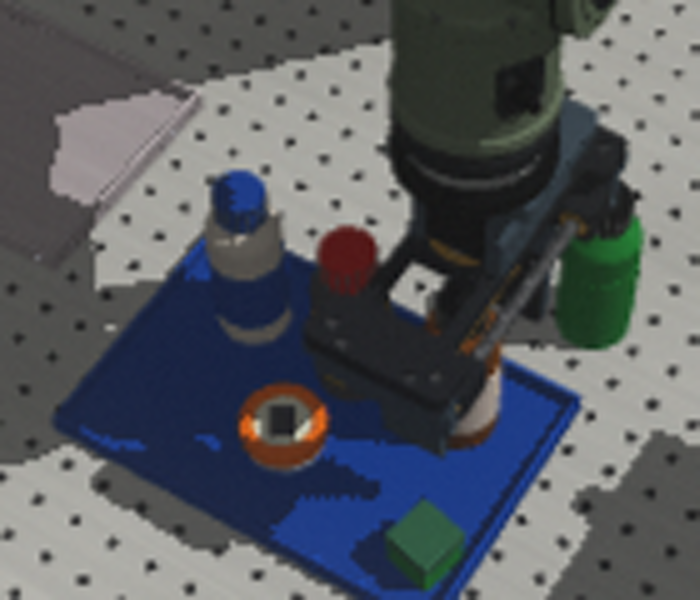

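```bash
python3 -m creep '[{"translation":[0,0,0],"delta_rot":[0,0,0]},{"translation":[0,0,0],"delta_rot":[0,0,0]},{"translation":[0,0,0],"delta_rot":[0,0,0]},{"translation":[0,0,0],"delta_rot":[0,0,0]},{"translation":[0,0,0],"delta_rot":[0,0,0]}]' -1 25
python3 -m creep '[{"translation":[0,0,0],"delta_rot":[0,0,0]},{"translation":[0,0,0],"delta_rot":[0,0,0]},{"translation":[0,0,0],"delta_rot":[0,0,0]},{"translation":[0,0,0],"delta_rot":[0,0,0]}]'
python3 -c "
from h import *
print(readout.state()['ee_pos'],readout.state()['qpos'])"
```

```text
time_s: 2.67
ee_pos: [539.9, 54.6, 65.6]
ee_rot: [95.5, 89.9, 5.6]
force: [0.4, -0.0, -0.1]
gripper_width: 61.1
time_s: 3.0
ee_pos: [539.7, 54.5, 65.0]
ee_rot: [90.5, 90.0, 0.5]
force: [1.2, -0.2, 1.1]
gripper_width: 41.5
[539.67428987  54.54797669  64.9923301 ] [ 4.55730327e+00  2.43683562e+01  1.06656227e+02 -1.15725755e-03
  4.89631166e+01  4.53811584e+00]
```

```bash
python3 -m creep '[{"translation":[0,0,0],"delta_rot":[0,0,0]},{"translation":[0,0,1.5],"delta_rot":[0,0,0]},{"translation":[0,0,4],"delta_rot":[0,0,0]},{"translation":[0,0,4],"delta_rot":[0,0,0]},{"translation":[0,0,4],"delta_rot":[0,0,0]}]'
python3 -m creep '[{"translation":[-0.5,-2.1,0.5],"delta_rot":[0,0,0]},{"translation":[-0.9,-3.8,0],"delta_rot":[0,0,0]},{"translation":[-0.9,-3.8,0],"delta_rot":[0,0,0]},{"translation":[-0.9,-3.8,0],"delta_rot":[0,0,0]},{"translation":[-0.9,-3.75,0],"delta_rot":[0,0,0]}]'
python3 -m creep '[{"translation":[-0.9,-3.8,0],"delta_rot":[0,0,0]},{"translation":[-0.9,-3.8,0],"delta_rot":[0,0,0]},{"translation":[-0.8,-3.4,0],"delta_rot":[0,0,0]},{"translation":[-0.5,-1.95,0],"delta_rot":[0,0,0]},{"translation":[-0.3,-1.0,0],"delta_rot":[0,0,0]}]'
python3 -m creep '[{"translation":[0,0,-2],"delta_rot":[0,0,0]},{"translation":[0,0,-4],"delta_rot":[0,0,0]},{"translation":[0,0,-4],"delta_rot":[0,0,0]},{"translation":[0,0,-1.5],"delta_rot":[0,0,0]},{"translation":[0,0,0],"delta_rot":[0,0,0]}]'
python3 - <<'E'
from h import *
p,d=snap('scene','s2');cv2.imwrite('pics/s2c.png',cv2.resize(p[100:250,110:310,::-1],None,fx=4,fy=4,interpolation=cv2.INTER_CUBIC))
E
```

```text
time_s: 3.42
ee_pos: [538.7, 54.5, 200.7]
ee_rot: [-86.2, 89.9, -176.2]
force: [1.0, 0.5, -1.3]
gripper_width: 41.9
time_s: 3.83
ee_pos: [497.5, -119.2, 204.8]
ee_rot: [-98.2, 90.0, 171.9]
force: [0.7, 0.5, -0.9]
gripper_width: 41.7
time_s: 4.25
ee_pos: [463.5, -259.9, 204.5]
ee_rot: [-77.3, 89.9, -167.4]
force: [-0.3, 0.6, -1.4]
gripper_width: 41.5
time_s: 4.67
ee_pos: [461.7, -254.9, 85.7]
ee_rot: [-122.8, 89.4, 147.2]
force: [0.2, 1.0, -1.3]
gripper_width: 41.8
```

View pics/s2c.png

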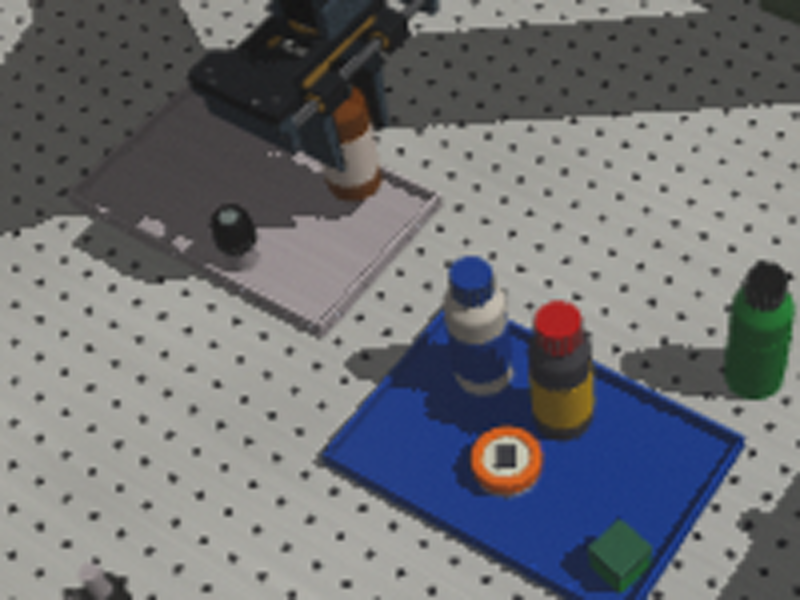

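```bash
python3 -m creep '[{"translation":[0,0,-1.2],"delta_rot":[0,0,0]},{"translation":[0,0,-0.8],"delta_rot":[0,0,0]},{"translation":[0,0,-0.4],"delta_rot":[0,0,0]},{"translation":[0,0,-0.1],"delta_rot":[0,0,0]},{"translation":[0,0,0],"delta_rot":[0,0,0]}]'
python3 -m creep '[{"translation":[0,0,0],"delta_rot":[0,0,0]},{"translation":[0,0,0],"delta_rot":[0,0,0]},{"translation":[0,0,0],"delta_rot":[0,0,0]}]'
```

```text
time_s: 5.13
ee_pos: [465.0, -257.4, 65.5]
ee_rot: [64.6, 89.9, -25.4]
force: [-0.0, 0.4, -1.4]
gripper_width: 41.3
time_s: 5.38
ee_pos: [464.9, -257.6, 65.5]
ee_rot: [61.1, 89.9, -28.9]
force: [0.5, -0.4, -1.9]
gripper_width: 41.8
```

```bash
python3 -m creep '[{"translation":[0,0,-0.1],"delta_rot":[0,0,0]},{"translation":[0,0,0],"delta_rot":[0,0,0]},{"translation":[0,0,0],"delta_rot":[0,0,0]}]'
```

```text
time_s: 5.63
ee_pos: [465.0, -257.7, 64.9]
ee_rot: [59.8, 89.9, -30.1]
force: [-0.4, 0.5, 5.5]
gripper_width: 41.8
```

```bash
python3 -m creep '[{"translation":[0,0,0],"delta_rot":[0,0,0]},{"translation":[0,0,0],"delta_rot":[0,0,0]},{"translation":[0,0,0],"delta_rot":[0,0,0]},{"translation":[0,0,0],"delta_rot":[0,0,0]},{"translation":[0,0,0],"delta_rot":[0,0,0]}]' 0.55 25
python3 -m creep '[{"translation":[0,0,2],"delta_rot":[0,0,0]},{"translation":[0,0,3.5],"delta_rot":[0,0,0]},{"translation":[0,0,3.5],"delta_rot":[0,0,0]},{"translation":[0.4,1.4,3],"delta_rot":[0,0,0]},{"translation":[1.1,3.5,1],"delta_rot":[0,0,0]}]'
python3 -m creep '[{"translation":[1.2,3.8,1],"delta_rot":[0,0,0]},{"translation":[1.2,3.8,0],"delta_rot":[0,0,0]},{"translation":[1.2,3.8,0],"delta_rot":[0,0,0]},{"translation":[1.2,3.8,0],"delta_rot":[0,0,0]},{"translation":[1.0,3.0,0],"delta_rot":[0,0,0]}]'
python3 -m creep '[{"translation":[0.54,1.3,0],"delta_rot":[0,0,0]},{"translation":[0,0,0],"delta_rot":[0,0,0]},{"translation":[0,0,0],"delta_rot":[0,0,0]},{"translation":[0,0,0],"delta_rot":[0,0,0]}]'
python3 - <<'E'
from h import *
p,d=snap('top','t3');cv2.imwrite('pics/t3c.png',cv2.resize(p[150:250,220:420,::-1],None,fx=4,fy=4,interpolation=cv2.INTER_CUBIC))
p,d=snap('wrist','w3');cv2.imwrite('pics/w3c.png',cv2.resize(p[120:300,180:380,::-1],None,fx=3,fy=3,interpolation=cv2.INTER_CUBIC))
print(readout.state()['ee_pos'])
E
```

```text
time_s: 6.05
ee_pos: [464.5, -257.3, 63.8]
ee_rot: [-131.3, 90.0, 138.8]
force: [0.4, 0.5, -0.0]
gripper_width: 69.6
time_s: 6.47
ee_pos: [481.4, -211.7, 198.7]
ee_rot: [54.9, 89.5, -35.3]
force: [1.5, 0.5, 0.2]
gripper_width: 70.5
time_s: 6.88
ee_pos: [537.9, -23.7, 204.1]
ee_rot: [144.4, 90.0, 54.5]
force: [-0.1, 0.5, -0.6]
gripper_width: 70.7
time_s: 7.22
ee_pos: [542.5, -14.5, 203.7]
ee_rot: [-44.0, 89.9, -134.0]
force: [0.5, 0.1, -0.5]
gripper_width: 70.9
[542.57202782 -14.86274068 203.89695887]
```

View pics/t3c.png

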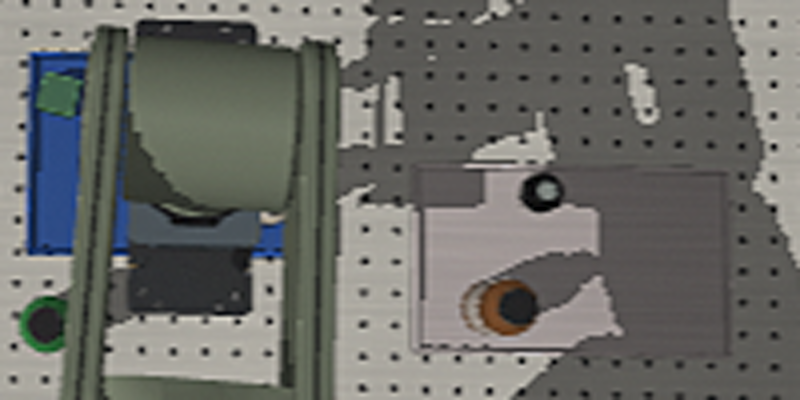

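View pics/w3c.png

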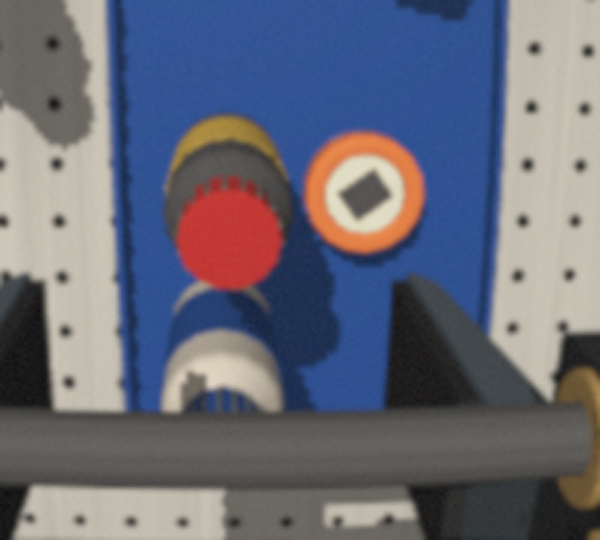

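```bash
python3 - <<'E'
from h import *
f=lambda o,c,k:o+(c+.5)/k-.5
for n,a,b,z in[('metal',231,239,118),('dish',364,191,22)]:print(n,wray(f(180,a,3),f(120,b,3),z).round(1))
print('amb by top',ray('top',f(220,519,4),f(150,302,4),118))
E
```

```text
metal [546.  -10.8 118. ]
dish [599.5 -19.3  22. ]
amb by top [ 466.91010777 -258.09819796  118.        ]
```

```bash
python3 -m creep '[{"translation":[0.1,0,-2.5],"delta_rot":[0,0,0]},{"translation":[0,0,-4],"delta_rot":[0,0,0]},{"translation":[0,0,-4],"delta_rot":[0,0,0]},{"translation":[0,0,-2.4],"delta_rot":[0,0,0]},{"translation":[0,0,-1],"delta_rot":[0,0,0]}]'
python3 -m creep '[{"translation":[0,0,0],"delta_rot":[0,0,0]},{"translation":[0,0,0],"delta_rot":[0,0,0]},{"translation":[0,0,0],"delta_rot":[0,0,0]},{"translation":[0,0,0],"delta_rot":[0,0,0]}]'
python3 -m creep '[{"translation":[0,0,0],"delta_rot":[0,0,0]},{"translation":[0,0,0],"delta_rot":[0,0,0]},{"translation":[0,0,0],"delta_rot":[0,0,0]},{"translation":[0,0,0],"delta_rot":[0,0,0]},{"translation":[0,0,0],"delta_rot":[0,0,0]}]' -1 25
python3 -m creep '[{"translation":[0,0,0],"delta_rot":[0,0,0]},{"translation":[0,0,0],"delta_rot":[0,0,0]}]'
```

```text
time_s: 7.73
ee_pos: [541.0, -14.6, 61.4]
ee_rot: [-90.8, 89.6, 179.1]
force: [-0.2, 0.0, 0.0]
gripper_width: 70.7
time_s: 8.07
ee_pos: [545.5, -13.7, 67.0]
ee_rot: [87.1, 89.8, -2.9]
force: [0.0, -0.0, -0.2]
gripper_width: 70.4
time_s: 8.48
ee_pos: [544.3, -13.3, 65.2]
ee_rot: [87.2, 89.9, -2.7]
force: [-0.1, -0.7, 1.3]
gripper_width: 41.9
time_s: 8.65
ee_pos: [544.3, -13.4, 65.2]
ee_rot: [88.1, 90.0, -1.9]
force: [-0.5, 0.5, 1.6]
gripper_width: 41.9
```

```bash
python3 -m creep '[{"translation":[0,0,1.5],"delta_rot":[0,0,0]},{"translation":[0,0,4],"delta_rot":[0,0,0]},{"translation":[0,0,4],"delta_rot":[0,0,0]},{"translation":[0,0,3.5],"delta_rot":[0,0,0]},{"translation":[-0.54,-2.1,1],"delta_rot":[0,0,0]}]'
python3 -m creep '[{"translation":[-1,-3.8,0],"delta_rot":[0,0,0]},{"translation":[-1,-3.8,0],"delta_rot":[0,0,0]},{"translation":[-1,-3.8,0],"delta_rot":[0,0,0]},{"translation":[-1,-3.75,0],"delta_rot":[0,0,0]},{"translation":[-1,-3.8,0],"delta_rot":[0,0,0]}]'
python3 -m creep '[{"translation":[-1,-3.8,0],"delta_rot":[0,0,0]},{"translation":[-0.8,-3.4,0],"delta_rot":[0,0,0]},{"translation":[-0.4,-1.95,0],"delta_rot":[0,0,0]},{"translation":[-0.2,-1.0,0],"delta_rot":[0,0,0]},{"translation":[0,0,-2],"delta_rot":[0,0,0]}]'
python3 -m creep '[{"translation":[0,0,-4],"delta_rot":[0,0,0]},{"translation":[0,0,-4],"delta_rot":[0,0,0]},{"translation":[0,0,-2],"delta_rot":[0,0,0]},{"translation":[0,0,-1.2],"delta_rot":[0,0,0]},{"translation":[0,0,-0.5],"delta_rot":[0,0,0]}]'
python3 -m creep '[{"translation":[0,0,-0.2],"delta_rot":[0,0,0]},{"translation":[0,0,-0.1],"delta_rot":[0,0,0]},{"translation":[0,0,0],"delta_rot":[0,0,0]},{"translation":[0,0,0],"delta_rot":[0,0,0]},{"translation":[0,0,0],"delta_rot":[0,0,0]}]'
```

```text
time_s: 9.07
ee_pos: [541.8, -32.3, 210.4]
ee_rot: [97.5, 89.4, 7.7]
force: [1.2, -0.8, -1.4]
gripper_width: 41.5
time_s: 9.48
ee_pos: [487.2, -225.1, 204.3]
ee_rot: [-119.9, 89.9, 150.1]
force: [1.1, -0.3, -1.8]
gripper_width: 41.6
time_s: 9.9
ee_pos: [465.9, -328.7, 187.5]
ee_rot: [51.5, 89.6, -38.7]
force: [0.6, -0.8, -2.3]
gripper_width: 41.6
time_s: 10.32
ee_pos: [463.2, -323.3, 65.0]
ee_rot: [-130.3, 89.6, 139.7]
force: [-1.0, 1.3, 12.0]
gripper_width: 41.8
time_s: 10.73
ee_pos: [465.1, -325.7, 65.9]
ee_rot: [55.4, 89.9, -34.5]
force: [-0.6, -0.2, -2.2]
gripper_width: 41.6
```

```bash
python3 -m creep '[{"translation":[0,0,-0.1],"delta_rot":[0,0,0]},{"translation":[0,0,0],"delta_rot":[0,0,0]},{"translation":[0,0,0],"delta_rot":[0,0,0]}]'
python3 -m creep '[{"translation":[0,0,0],"delta_rot":[0,0,0]},{"translation":[0,0,0],"delta_rot":[0,0,0]},{"translation":[0,0,0],"delta_rot":[0,0,0]},{"translation":[0,0,0],"delta_rot":[0,0,0]},{"translation":[0,0,0],"delta_rot":[0,0,0]}]' 0.55 25
python3 -m creep '[{"translation":[0,0,2],"delta_rot":[0,0,0]},{"translation":[0,0,3.5],"delta_rot":[0,0,0]},{"translation":[0,0,3.5],"delta_rot":[0,0,0]},{"translation":[0.4,1.4,3],"delta_rot":[0,0,0]},{"translation":[1.1,3.5,1],"delta_rot":[0,0,0]}]'
python3 -m creep '[{"translation":[1.2,3.8,1],"delta_rot":[0,0,0]},{"translation":[1.2,3.8,0],"delta_rot":[0,0,0]},{"translation":[1.2,3.8,0],"delta_rot":[0,0,0]},{"translation":[1.2,3.8,0],"delta_rot":[0,0,0]},{"translation":[1.0,3.0,0],"delta_rot":[0,0,0]}]'
python3 -m creep '[{"translation":[0.4,1.4,0],"delta_rot":[0,0,0]},{"translation":[0,0,0],"delta_rot":[0,0,0]},{"translation":[0,0,0],"delta_rot":[0,0,0]},{"translation":[0,0,0],"delta_rot":[0,0,0]}]'
python3 - <<'E'
from h import *
p,d=snap('top','t4');cv2.imwrite('pics/t4c.png',cv2.resize(p[150:250,220:420,::-1],None,fx=4,fy=4,interpolation=cv2.INTER_CUBIC))
p,d=snap('wrist','w4');cv2.imwrite('pics/w4c.png',cv2.resize(p[120:300,180:380,::-1],None,fx=3,fy=3,interpolation=cv2.INTER_CUBIC))
print(readout.state()['ee_pos'])
E
```

```text
time_s: 10.98
ee_pos: [465.1, -325.8, 65.1]
ee_rot: [57.4, 89.9, -32.6]
force: [-0.8, 1.0, 4.9]
gripper_width: 41.8
time_s: 11.4
ee_pos: [464.5, -325.3, 63.7]
ee_rot: [-132.7, 90.0, 137.3]
force: [-0.3, 0.3, -0.4]
gripper_width: 69.7
time_s: 11.82
ee_pos: [481.2, -280.1, 198.8]
ee_rot: [48.9, 89.4, -41.3]
force: [2.0, -1.0, 0.2]
gripper_width: 70.4
time_s: 12.23
ee_pos: [537.9, -91.7, 204.0]
ee_rot: [155.6, 90.0, 65.7]
force: [0.6, 0.3, 0.4]
gripper_width: 70.9
time_s: 12.57
ee_pos: [541.3, -81.1, 203.8]
ee_rot: [-41.3, 90.0, -131.3]
force: [0.8, 0.1, 1.0]
gripper_width: 70.4
[541.25003388 -81.55135133 203.89924488]
```

View pics/t4c.png

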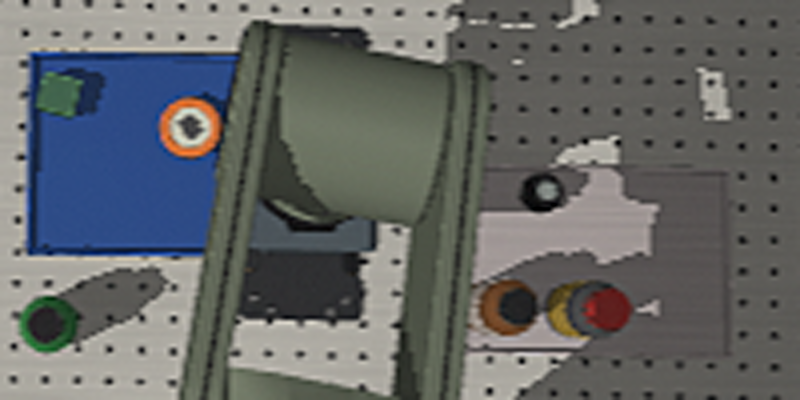

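View pics/w4c.png

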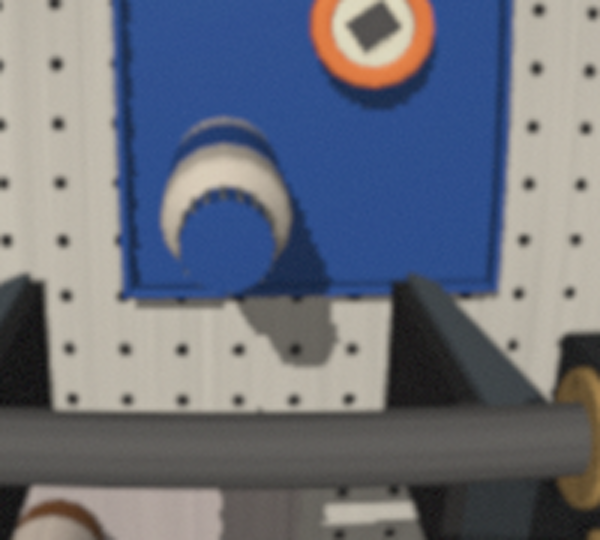

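```bash
python3 -m creep '[{"translation":[0.1,0,-2.5],"delta_rot":[0,0,0]},{"translation":[0,0,-4],"delta_rot":[0,0,0]},{"translation":[0,0,-4],"delta_rot":[0,0,0]},{"translation":[0,0,-2.4],"delta_rot":[0,0,0]},{"translation":[0,0,-1],"delta_rot":[0,0,0]}]'
python3 -m creep '[{"translation":[0,0,0],"delta_rot":[0,0,0]},{"translation":[0,0,0],"delta_rot":[0,0,0]},{"translation":[0,0,0],"delta_rot":[0,0,0]},{"translation":[0,0,0],"delta_rot":[0,0,0]}]'
python3 -m creep '[{"translation":[0,0,0],"delta_rot":[0,0,0]},{"translation":[0,0,0],"delta_rot":[0,0,0]},{"translation":[0,0,0],"delta_rot":[0,0,0]},{"translation":[0,0,0],"delta_rot":[0,0,0]},{"translation":[0,0,0],"delta_rot":[0,0,0]}]' -1 25
python3 -m creep '[{"translation":[0,0,0],"delta_rot":[0,0,0]},{"translation":[0,0,0],"delta_rot":[0,0,0]}]'
```

```text
time_s: 13.08
ee_pos: [539.7, -81.1, 61.3]
ee_rot: [-98.5, 89.6, 171.4]
force: [0.0, 0.6, -0.9]
gripper_width: 70.4
time_s: 13.42
ee_pos: [544.1, -80.8, 67.0]
ee_rot: [80.2, 89.8, -9.8]
force: [-0.2, -0.2, 0.2]
gripper_width: 70.6
time_s: 13.83
ee_pos: [542.7, -80.3, 65.1]
ee_rot: [84.2, 90.0, -5.7]
force: [-0.2, -0.0, 1.8]
gripper_width: 42.1
time_s: 14.0
ee_pos: [542.8, -80.4, 65.2]
ee_rot: [82.2, 90.0, -7.8]
force: [0.8, 0.1, 2.5]
gripper_width: 41.5
```

```bash
python3 -m creep '[{"translation":[0,0,1.5],"delta_rot":[0,0,0]},{"translation":[0,0,4],"delta_rot":[0,0,0]},{"translation":[0,0,4],"delta_rot":[0,0,0]},{"translation":[0,0,3.5],"delta_rot":[0,0,0]},{"translation":[-0.5,-2.1,1],"delta_rot":[0,0,0]}]'
python3 -m creep '[{"translation":[-1,-3.8,0],"delta_rot":[0,0,0]},{"translation":[-1,-3.8,0],"delta_rot":[0,0,0]},{"translation":[-1,-3.8,0],"delta_rot":[0,0,0]},{"translation":[-1,-3.75,0],"delta_rot":[0,0,0]},{"translation":[-1,-3.8,0],"delta_rot":[0,0,0]}]'
python3 -m creep '[{"translation":[-1,-3.8,0],"delta_rot":[0,0,0]},{"translation":[-0.7,-3.4,0],"delta_rot":[0,0,0]},{"translation":[-0.4,-1.95,0],"delta_rot":[0,0,0]},{"translation":[-0.2,-1.0,0],"delta_rot":[0,0,0]},{"translation":[0,0,-2],"delta_rot":[0,0,0]}]'
python3 -m creep '[{"translation":[0,0,-4],"delta_rot":[0,0,0]},{"translation":[0,0,-4],"delta_rot":[0,0,0]},{"translation":[0,0,-2],"delta_rot":[0,0,0]},{"translation":[0,0,-1.0],"delta_rot":[0,0,0]},{"translation":[0,0,-0.4],"delta_rot":[0,0,0]}]'
python3 -m creep '[{"translation":[0,0,-0.2],"delta_rot":[0,0,0]},{"translation":[0,0,-0.2],"delta_rot":[0,0,0]},{"translation":[0,0,-0.2],"delta_rot":[0,0,0]},{"translation":[0,0,0],"delta_rot":[0,0,0]},{"translation":[0,0,0],"delta_rot":[0,0,0]}]'
python3 -m creep '[{"translation":[0,0,-0.1],"delta_rot":[0,0,0]},{"translation":[0,0,0],"delta_rot":[0,0,0]},{"translation":[0,0,0],"delta_rot":[0,0,0]}]'
```

```text
time_s: 14.42
ee_pos: [540.8, -99.6, 210.6]
ee_rot: [90.4, 89.4, 0.6]
force: [1.0, -1.2, -1.5]
gripper_width: 42.0
time_s: 14.83
ee_pos: [486.5, -292.2, 204.5]
ee_rot: [-128.7, 89.9, 141.4]
force: [1.1, -0.1, -2.1]
gripper_width: 41.5
time_s: 15.25
ee_pos: [465.7, -395.9, 187.7]
ee_rot: [46.4, 89.6, -43.7]
force: [1.3, 0.2, -0.1]
gripper_width: 41.5
time_s: 15.67
ee_pos: [464.0, -390.9, 68.9]
ee_rot: [-136.4, 89.8, 133.7]
force: [-0.1, 0.3, -1.1]
gripper_width: 41.5
time_s: 16.08
ee_pos: [465.0, -392.7, 65.9]
ee_rot: [50.4, 89.9, -39.5]
force: [-0.1, 0.2, -1.2]
gripper_width: 41.4
time_s: 16.33
ee_pos: [465.1, -392.9, 65.2]
ee_rot: [50.3, 89.9, -39.7]
force: [-0.2, -0.4, 5.2]
gripper_width: 41.7
```

```bash
python3 -m creep '[{"translation":[0,0,0],"delta_rot":[0,0,0]},{"translation":[0,0,0],"delta_rot":[0,0,0]},{"translation":[0,0,0],"delta_rot":[0,0,0]},{"translation":[0,0,0],"delta_rot":[0,0,0]},{"translation":[0,0,0],"delta_rot":[0,0,0]}]' 0.55 20
python3 -m creep '[{"translation":[0,0,2],"delta_rot":[0,0,0]},{"translation":[0,0,4],"delta_rot":[0,0,0]},{"translation":[0,0,4],"delta_rot":[0,0,0]},{"translation":[0.5,1.4,3],"delta_rot":[0,0,0]},{"translation":[1.3,3.6,1],"delta_rot":[0,0,0]}]'
python3 -m creep '[{"translation":[1.3,3.6,0],"delta_rot":[0,0,0]},{"translation":[1.3,3.6,0],"delta_rot":[0,0,0]},{"translation":[1.3,3.6,0],"delta_rot":[0,0,0]},{"translation":[1.3,3.6,0],"delta_rot":[0,0,0]},{"translation":[1.3,3.6,0],"delta_rot":[0,0,0]}]' 0.32 20
python3 -m creep '[{"translation":[1.3,3.6,0],"delta_rot":[0,0,0]},{"translation":[1.3,3.6,0],"delta_rot":[0,0,0]},{"translation":[1.3,3.6,0],"delta_rot":[0,0,0]},{"translation":[0.9,2.1,0],"delta_rot":[0,0,0]},{"translation":[0.4,0.8,0],"delta_rot":[0,0,0]}]'
python3 -m creep '[{"translation":[0,0,-3],"delta_rot":[0,0,0]},{"translation":[0,0,-4],"delta_rot":[0,0,0]},{"translation":[0,0,-2],"delta_rot":[0,0,0]},{"translation":[0,0,0],"delta_rot":[0,0,0]},{"translation":[0,0,0],"delta_rot":[0,0,0]}]'
python3 -m creep '[{"translation":[0,0,0],"delta_rot":[0,0,0]},{"translation":[0,0,0],"delta_rot":[0,0,0]},{"translation":[0,0,0],"delta_rot":[0,0,0]}]'
python3 - <<'E'
from h import *
p,d=snap('scene','s5');cv2.imwrite('pics/s5c.png',cv2.resize(p[100:250,110:310,::-1],None,fx=4,fy=4,interpolation=cv2.INTER_CUBIC))
p,d=snap('wrist','w5');cv2.imwrite('pics/w5c.png',cv2.resize(p[120:320,180:380,::-1],None,fx=3,fy=3,interpolation=cv2.INTER_CUBIC))
print(readout.state()['ee_pos'])
E
```

```text
time_s: 16.75
ee_pos: [464.5, -392.3, 63.6]
ee_rot: [-138.3, 90.0, 131.7]
force: [0.1, -0.2, -0.3]
gripper_width: 69.7
time_s: 17.17
ee_pos: [483.9, -346.8, 209.3]
ee_rot: [43.5, 89.4, -46.7]
force: [0.6, -0.6, -0.8]
gripper_width: 70.5
time_s: 17.58
ee_pos: [547.8, -160.6, 204.0]
ee_rot: [88.8, 90.0, -1.2]
force: [0.3, -0.5, 0.7]
gripper_width: 60.7
time_s: 18.0
ee_pos: [600.5, -21.9, 203.7]
ee_rot: [163.3, 89.9, 73.5]
force: [0.1, 0.4, -0.8]
gripper_width: 60.2
time_s: 18.42
ee_pos: [599.1, -26.0, 113.3]
ee_rot: [-86.7, 89.9, -176.7]
force: [0.3, -0.1, -0.3]
gripper_width: 60.0
time_s: 18.67
ee_pos: [600.7, -25.7, 115.9]
ee_rot: [85.8, 89.8, -4.1]
force: [0.5, 0.2, -0.7]
gripper_width: 60.4
[600.28251471 -25.56069514 115.3641553 ]
```

View pics/s5c.png

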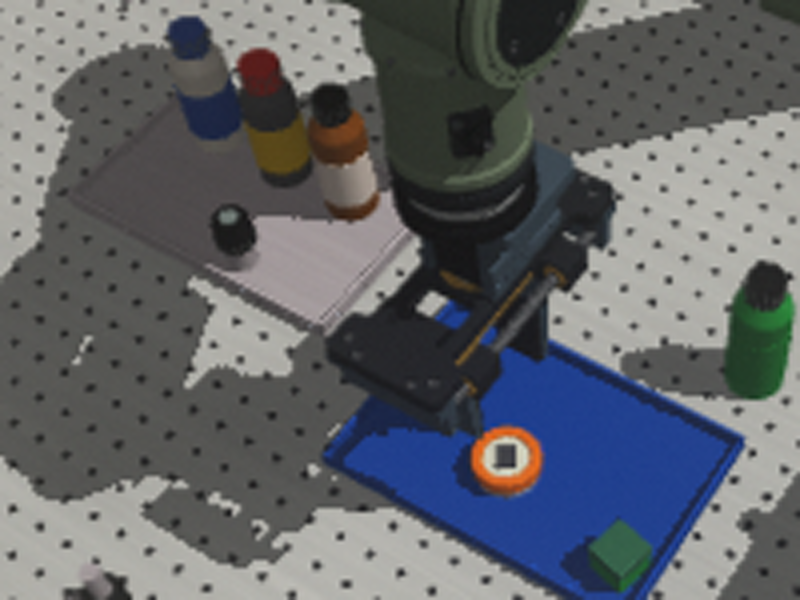

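View pics/w5c.png

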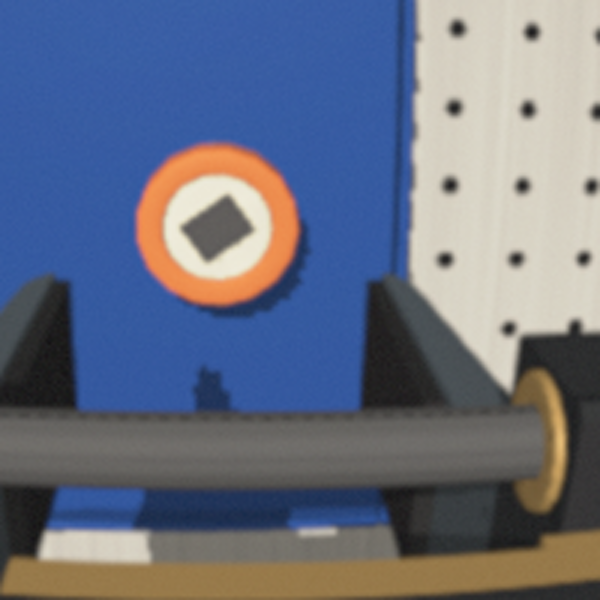

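```bash
python3 - <<'E'
from h import *
f=lambda o,c,k:o+(c+.5)/k-.5
for n,a,b,z in[('dish',218,225,22),('wallR',413,100,14)]:print(n,wray(f(180,a,3),f(120,b,3),z).round(1))
E
```

```text
dish [600.2 -19.4  22. ]
wallR [657.8  16.6  14. ]
```

```bash
python3 -m creep '[{"translation":[0,0.3,-2.5],"delta_rot":[0,0,0]},{"translation":[0,0.2,-3],"delta_rot":[0,0,0]},{"translation":[0,0,-2.2],"delta_rot":[0,0,0]},{"translation":[0,0,-1],"delta_rot":[0,0,0]},{"translation":[0,0,-0.5],"delta_rot":[0,0,0]}]'
python3 -m creep '[{"translation":[0,0,0],"delta_rot":[0,0,0]},{"translation":[0,0,0],"delta_rot":[0,0,0]},{"translation":[0,0,0],"delta_rot":[0,0,0]},{"translation":[0,0,0],"delta_rot":[0,0,0]},{"translation":[0,0,0],"delta_rot":[0,0,0]}]'
python3 -m creep '[{"translation":[0,0,0],"delta_rot":[0,0,0]},{"translation":[0,0,0],"delta_rot":[0,0,0]},{"translation":[0,0,0],"delta_rot":[0,0,0]},{"translation":[0,0,0],"delta_rot":[0,0,0]}]' -1 20
python3 -c "
from h import *
from scipy.spatial.transform import Rotation as Ro
s=readout.state();print(s['ee_pos'],s['gripper_width'],Ro.from_euler('xyz',s['ee_rot'],degrees=True).as_matrix()[:,0])"
```

```text
time_s: 19.18
ee_pos: [598.9, -20.3, 20.8]
ee_rot: [-92.3, 89.9, 177.7]
force: [0.3, 0.3, 0.4]
gripper_width: 60.0
time_s: 19.6
ee_pos: [600.3, -20.4, 23.1]
ee_rot: [86.7, 89.9, -3.3]
force: [-0.5, -0.0, -0.4]
gripper_width: 60.1
time_s: 19.93
ee_pos: [599.8, -20.4, 22.3]
ee_rot: [88.0, 90.0, -1.9]
force: [0.3, 0.1, 3.3]
gripper_width: 47.2
[599.77873729 -20.40124229  22.32075311] 47.1710078017834 [ 6.10576880e-04 -2.07867511e-05 -9.99999813e-01]
```

```bash
python3 -m creep '[{"translation":[0,0,0],"delta_rot":[0,0,0]},{"translation":[0,0,1],"delta_rot":[0,0,0]},{"translation":[0,0,2],"delta_rot":[0,0,0]},{"translation":[0,0,2.5],"delta_rot":[0,0,0]},{"translation":[0,0,2.5],"delta_rot":[0,0,0]}]'
python3 -m creep '[{"translation":[0,0,2.5],"delta_rot":[0,0,0]},{"translation":[0,0,2.5],"delta_rot":[0,0,0]},{"translation":[0,0,2.5],"delta_rot":[0,0,0]},{"translation":[-0.1,0.5,1.5],"delta_rot":[0,0,0]},{"translation":[-0.3,1.5,0.8],"delta_rot":[0,0,0]}]'
python3 -m creep '[{"translation":[-0.6,2.5,0],"delta_rot":[0,0,0]},{"translation":[-0.6,2.5,0],"delta_rot":[0,0,0]},{"translation":[-0.6,2.5,0],"delta_rot":[0,0,0]},{"translation":[-0.6,2.5,0],"delta_rot":[0,0,0]},{"translation":[-0.6,2.5,0],"delta_rot":[0,0,0]}]'
python3 -m creep '[{"translation":[-0.6,2.5,0],"delta_rot":[0,0,0]},{"translation":[-0.6,2.5,0],"delta_rot":[0,0,0]},{"translation":[-0.6,2.5,0],"delta_rot":[0,0,0]},{"translation":[-0.6,2.0,0],"delta_rot":[0,0,0]},{"translation":[-0.4,1,0],"delta_rot":[0,0,0]}]'
python3 -m creep '[{"translation":[0,0,0],"delta_rot":[0,0,0]},{"translation":[0,0,0],"delta_rot":[0,0,0]},{"translation":[0,0,0],"delta_rot":[0,0,0]},{"translation":[0,0,0],"delta_rot":[0,0,0]},{"translation":[0,0,0],"delta_rot":[0,0,0]}]'
python3 - <<'E'
from h import *
p,d=snap('scene','s6');cv2.imwrite('pics/s6c.png',cv2.resize(p[130:290,290:440,::-1],None,fx=4,fy=4,interpolation=cv2.INTER_CUBIC)[:600])
print(readout.state()['ee_pos'])
p,d=snap('wrist','w6');cv2.imwrite('pics/w6.png',cv2.resize(p[100:320,150:380,::-1],None,fx=3,fy=3,interpolation=cv2.INTER_CUBIC)[:600])
E
```

```text
time_s: 20.35
ee_pos: [599.0, -20.3, 102.8]
ee_rot: [-95.1, 89.9, 174.9]
force: [0.4, 0.6, -0.9]
gripper_width: 47.5
time_s: 20.77
ee_pos: [596.8, -1.4, 203.1]
ee_rot: [79.9, 89.7, -10.2]
force: [0.2, 0.6, -0.9]
gripper_width: 47.2
time_s: 21.18
ee_pos: [564.1, 126.5, 199.4]
ee_rot: [-92.5, 89.9, 177.6]
force: [-0.3, 0.1, 0.8]
gripper_width: 47.4
time_s: 21.6
ee_pos: [535.8, 232.4, 199.3]
ee_rot: [-105.3, 89.9, 164.9]
force: [0.9, 0.3, -0.4]
gripper_width: 47.8
time_s: 22.02
ee_pos: [537.9, 228.6, 200.0]
ee_rot: [6.3, 90.0, -83.8]
force: [0.0, -0.3, -0.7]
gripper_width: 47.4
[537.88161154 228.67299476 199.96525454]
```

View pics/s6c.png

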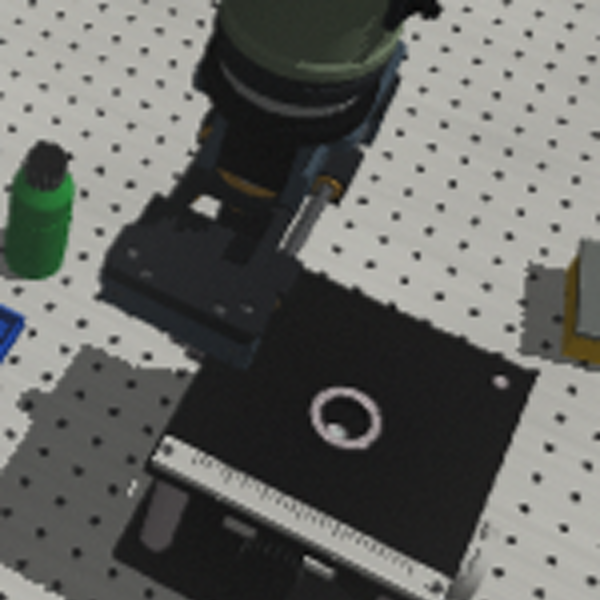

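View pics/w6.png

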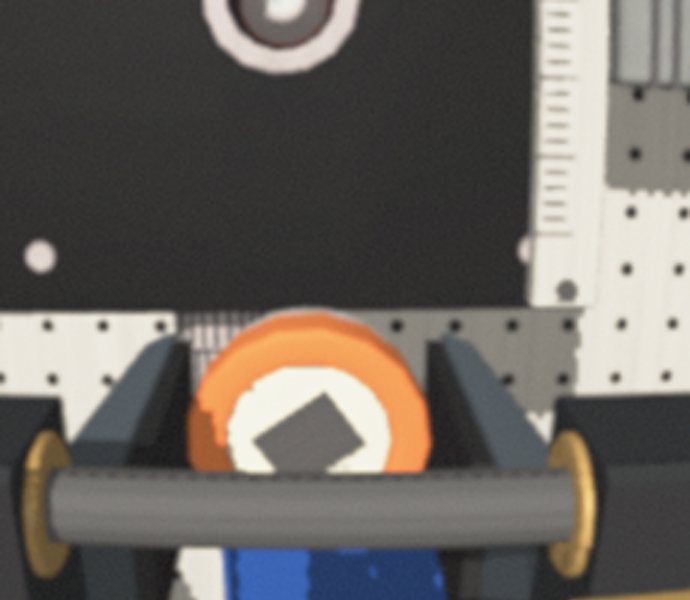

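```bash
python3 - <<'E'
from h import *
p=np.load('pics/w6.npz')['p']
cv2.imwrite('pics/w6b.png',cv2.resize(p[60:140,190:300,::-1],None,fx=6,fy=6,interpolation=cv2.INTER_CUBIC))
E
```

```text
(no output)
```

View pics/w6b.png

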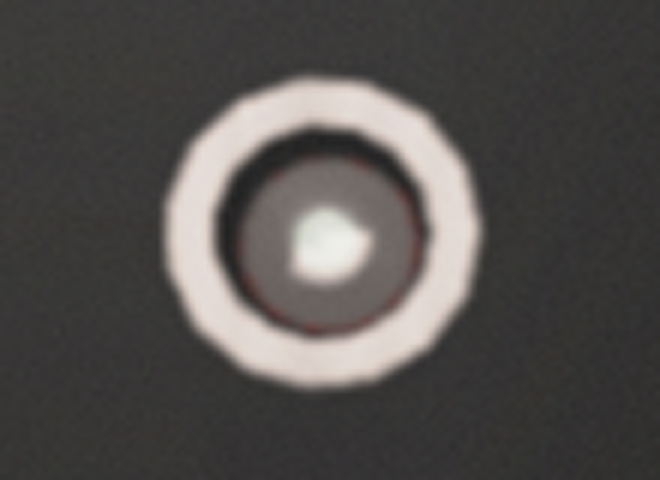

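```bash
python3 - <<'E'
from h import *
f=lambda o,c,k:o+(c+.5)/k-.5
print(readout.state()['ee_pos'])
print(wray(f(190,322,6),f(60,232,6),130))
for y in(438,442,447):print(wray(f(150,310,3),f(100,y,3),199.8))
print(wray(f(150,190,3),f(100,440,3),197),wray(f(150,431,3),f(100,440,3),197))
E
```

```text
[537.872362   228.81230477 199.98181845]
[530.88161488 316.33947055 130.        ]
[538.04951944 229.83418862 199.8       ]
[538.04951239 228.97460358 199.8       ]
[538.04950985 227.89495452 199.8       ]
[514.29166026 227.89801011 197.        ] [562.02822757 227.85293057 197.        ]
```

```bash
python3 -m creep '[{"translation":[-0.14,1.2,0],"delta_rot":[0,0,0]},{"translation":[-0.2,2.3,0],"delta_rot":[0,0,0]},{"translation":[-0.2,2.5,0],"delta_rot":[0,0,0]},{"translation":[-0.15,1.8,0],"delta_rot":[0,0,0]},{"translation":[-0.05,0.93,0],"delta_rot":[0,0,0]}]'
python3 -m creep '[{"translation":[0,0,0],"delta_rot":[0,0,0]},{"translation":[0,0,-1],"delta_rot":[0,0,0]},{"translation":[0,0,-1.5],"delta_rot":[0,0,0]},{"translation":[0,0,-1.2],"delta_rot":[0,0,0]},{"translation":[0,0,-0.8],"delta_rot":[0,0,0]}]'
python3 -m creep '[{"translation":[0,0,-0.3],"delta_rot":[0,0,0]},{"translation":[0,0,0],"delta_rot":[0,0,0]},{"translation":[0,0,0],"delta_rot":[0,0,0]},{"translation":[0,0,0],"delta_rot":[0,0,0]},{"translation":[0,0,0],"delta_rot":[0,0,0]}]'
```

```text
time_s: 22.53
ee_pos: [529.8, 319.6, 199.9]
ee_rot: [177.9, 89.9, 88.0]
force: [-0.3, 0.6, -0.3]
gripper_width: 47.2
time_s: 22.95
ee_pos: [529.5, 315.2, 153.0]
ee_rot: [-49.6, 89.8, -139.6]
force: [-0.7, -1.1, -0.2]
gripper_width: 47.3
time_s: 23.37
ee_pos: [530.6, 317.0, 152.8]
ee_rot: [117.1, 89.9, 27.1]
force: [-0.8, 0.5, 0.1]
gripper_width: 47.6
```

```bash
python3 -m creep '[{"translation":[0,0,-0.2],"delta_rot":[0,0,0]},{"translation":[0,0,-0.1],"delta_rot":[0,0,0]},{"translation":[0,0,0],"delta_rot":[0,0,0]},{"translation":[0,0,0],"delta_rot":[0,0,0]},{"translation":[0,0,0],"delta_rot":[0,0,0]}]'
python3 -m creep '[{"translation":[0,0,-0.1],"delta_rot":[0,0,0]},{"translation":[0,0,0],"delta_rot":[0,0,0]},{"translation":[0,0,0],"delta_rot":[0,0,0]}]'
```

```text
time_s: 23.78
ee_pos: [530.2, 317.0, 149.0]
ee_rot: [100.0, 90.0, 10.0]
force: [-0.5, 0.2, 0.3]
gripper_width: 47.4
time_s: 24.03
ee_pos: [530.3, 317.0, 148.3]
ee_rot: [118.5, 90.0, 28.5]
force: [-0.1, -0.7, 1.4]
gripper_width: 47.2
```

```bash
python3 -m creep '[{"translation":[0,0,-0.05],"delta_rot":[0,0,0]},{"translation":[0,0,0],"delta_rot":[0,0,0]},{"translation":[0,0,0],"delta_rot":[0,0,0]}]'
```

```text
time_s: 24.28
ee_pos: [530.3, 317.0, 148.3]
ee_rot: [119.0, 89.9, 29.0]
force: [-0.9, 0.1, 4.8]
gripper_width: 47.6
```

```bash
python3 -m creep '[{"translation":[0,0,0],"delta_rot":[0,0,0]},{"translation":[0,0,0],"delta_rot":[0,0,0]},{"translation":[0,0,0],"delta_rot":[0,0,0]},{"translation":[0,0,0],"delta_rot":[0,0,0]}]' 0.32 25
python3 -m creep '[{"translation":[0,0,1],"delta_rot":[0,0,0]},{"translation":[0,0,2],"delta_rot":[0,0,0]},{"translation":[0,0,3],"delta_rot":[0,0,0]},{"translation":[0,-1,1],"delta_rot":[0,0,0]},{"translation":[0,-3,0],"delta_rot":[0,0,0]}]'
python3 -m creep '[{"translation":[0,-2,0],"delta_rot":[0,0,0]},{"translation":[0,0,0],"delta_rot":[0,0,0]},{"translation":[0,0,0],"delta_rot":[0,0,0]},{"translation":[0,0,0],"delta_rot":[0,0,0]}]'
python3 - <<'E'
from h import *
print(readout.state()['ee_pos'])
p,d=snap('wrist','w7');cv2.imwrite('pics/w7.png',cv2.resize(p[60:260,150:380,::-1],None,fx=3,fy=3,interpolation=cv2.INTER_CUBIC)[:600])
E
```

```text
time_s: 24.62
ee_pos: [530.0, 316.8, 147.0]
ee_rot: [-54.5, 90.0, -144.5]
force: [0.9, 0.3, -1.0]
gripper_width: 60.4
time_s: 25.03
ee_pos: [532.1, 279.8, 221.2]
ee_rot: [124.4, 89.5, 34.6]
force: [0.4, -0.9, -0.3]
gripper_width: 60.0
time_s: 25.37
ee_pos: [530.3, 256.9, 217.5]
ee_rot: [156.3, 90.0, 66.3]
force: [-0.3, 0.5, -0.1]
gripper_width: 60.2
[530.26647073 256.943896   217.54093765]
```

View pics/w7.png

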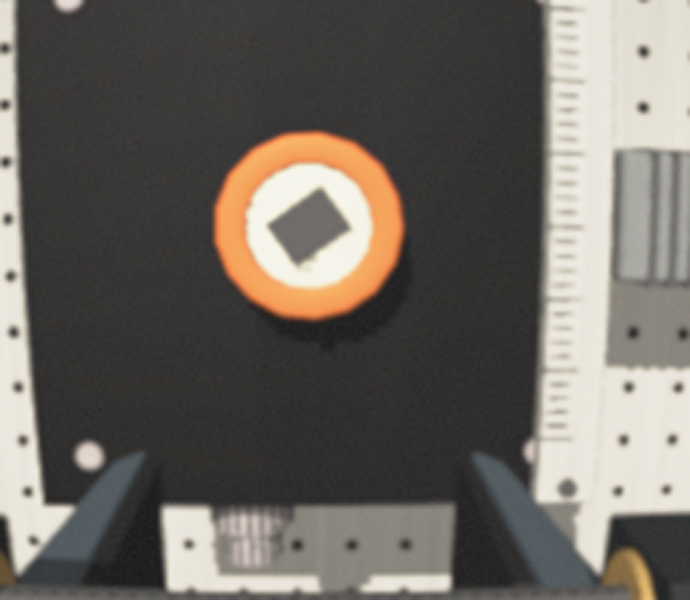

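```bash
python3 - <<'E'
from h import *
f=lambda o,c,k:o+(c+.5)/k-.5
print('dish',wray(f(150,309,3),f(60,226,3),148))
E
```

```text
dish [530.19637942 316.86196006 148.        ]
```

```bash
python3 -m creep '[{"translation":[-0.3,-2,0],"delta_rot":[0,0,0]},{"translation":[-0.5,-4,0],"delta_rot":[0,0,0]},{"translation":[-0.5,-4,0],"delta_rot":[0,0,0]},{"translation":[-0.5,-4,0],"delta_rot":[0,0,0]},{"translation":[-0.5,-4,0],"delta_rot":[0,0,0]}]' 0.55 25
python3 -m creep '[{"translation":[-0.5,-4,0],"delta_rot":[0,0,0]},{"translation":[-0.5,-4,0],"delta_rot":[0,0,0]},{"translation":[-0.5,-4,0],"delta_rot":[0,0,0]},{"translation":[-0.5,-4,0],"delta_rot":[0,0,0]},{"translation":[-0.5,-4,0],"delta_rot":[0,0,0]}]'
python3 -m creep '[{"translation":[-0.5,-4,0],"delta_rot":[0,0,0]},{"translation":[-0.5,-4,0],"delta_rot":[0,0,0]},{"translation":[-0.5,-4,0],"delta_rot":[0,0,0]},{"translation":[-0.26,-1.43,-1.35],"delta_rot":[0,0,0]},{"translation":[0,0,0],"delta_rot":[0,0,0]}]'
python3 -m creep '[{"translation":[0,0,0],"delta_rot":[0,0,0]},{"translation":[0,0,0],"delta_rot":[0,0,0]},{"translation":[0,0,0],"delta_rot":[0,0,0]},{"translation":[0,0,0],"delta_rot":[0,0,0]}]'
python3 - <<'E'
from h import *
from scipy.spatial.transform import Rotation as Ro
s=readout.state();print(s['ee_pos'],Ro.from_euler('xyz',s['ee_rot'],degrees=True).as_matrix().round(4))
p,d=snap('wrist','w8');cv2.imwrite('pics/w8.png',cv2.resize(p[120:300,180:380,::-1],None,fx=3,fy=3,interpolation=cv2.INTER_CUBIC)[:600])
p,d=snap('top','t8');cv2.imwrite('pics/t8.png',cv2.resize(p[150:250,110:310,::-1],None,fx=4,fy=4,interpolation=cv2.INTER_CUBIC)[:600])
E
```

```text
time_s: 25.83
ee_pos: [506.9, 76.3, 217.3]
ee_rot: [124.1, 90.0, 34.3]
force: [0.8, -1.2, 0.3]
gripper_width: 70.7
time_s: 26.25
ee_pos: [482.2, -124.3, 217.5]
ee_rot: [101.3, 90.0, 11.4]
force: [1.4, -1.1, -0.7]
gripper_width: 70.8
time_s: 26.67
ee_pos: [463.8, -259.7, 201.9]
ee_rot: [-105.1, 89.8, 164.8]
force: [-0.2, 0.6, -1.1]
gripper_width: 70.3
time_s: 27.0
ee_pos: [465.2, -256.1, 204.5]
ee_rot: [78.3, 89.9, -11.6]
force: [-0.0, 0.3, 0.1]
gripper_width: 70.9
[ 465.24491236 -256.14637643  204.54818237] [[ 1.0e-03  1.0e+00  2.6e-03]
 [-2.0e-04  2.6e-03 -1.0e+00]
 [-1.0e+00  1.0e-03  2.0e-04]]
```

View pics/w8.png

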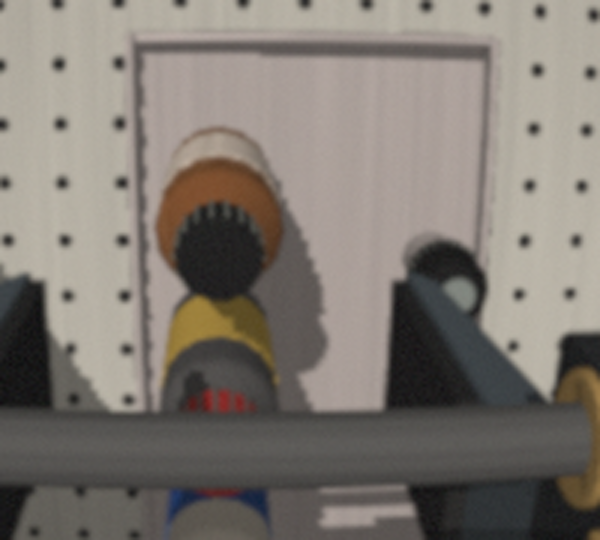

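View pics/t8.png

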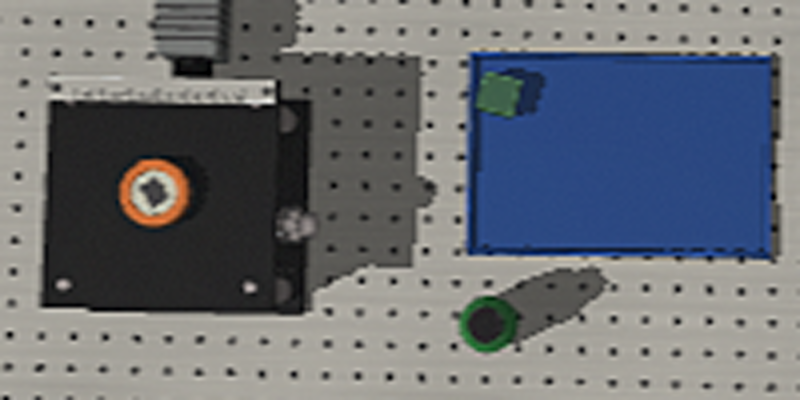

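```bash
python3 -m creep '[{"translation":[0,0,-2.5],"delta_rot":[0,0,0]},{"translation":[0,0,-4],"delta_rot":[0,0,0]},{"translation":[0,0,-4],"delta_rot":[0,0,0]},{"translation":[0,0,-2.5],"delta_rot":[0,0,0]},{"translation":[0,0,-1],"delta_rot":[0,0,0]}]'
python3 -m creep '[{"translation":[0,0,0],"delta_rot":[0,0,0]},{"translation":[0,0,0],"delta_rot":[0,0,0]},{"translation":[0,0,0],"delta_rot":[0,0,0]},{"translation":[0,0,0],"delta_rot":[0,0,0]},{"translation":[0,0,0],"delta_rot":[0,0,0]}]'
python3 -m creep '[{"translation":[0,0,0],"delta_rot":[0,0,0]},{"translation":[0,0,0],"delta_rot":[0,0,0]},{"translation":[0,0,0],"delta_rot":[0,0,0]},{"translation":[0,0,0],"delta_rot":[0,0,0]},{"translation":[0,0,0],"delta_rot":[0,0,0]}]' -1 25
python3 -m creep '[{"translation":[0,0,0],"delta_rot":[0,0,0]},{"translation":[0,0,0],"delta_rot":[0,0,0]}]'
```

```text
time_s: 27.52
ee_pos: [462.5, -255.6, 60.6]
ee_rot: [-121.1, 89.6, 149.0]
force: [0.4, 0.0, 0.4]
gripper_width: 70.7
time_s: 27.93
ee_pos: [465.6, -257.9, 65.6]
ee_rot: [60.7, 89.8, -29.3]
force: [0.3, 0.3, -0.6]
gripper_width: 70.3
time_s: 28.35
ee_pos: [464.7, -257.4, 64.0]
ee_rot: [76.7, 90.0, -13.3]
force: [0.3, 0.3, 0.3]
gripper_width: 41.5
time_s: 28.52
ee_pos: [464.7, -257.4, 64.0]
ee_rot: [70.0, 90.0, -20.0]
force: [0.6, -0.0, 0.4]
gripper_width: 41.5
```

```bash
python3 -m creep '[{"translation":[0,0,1.5],"delta_rot":[0,0,0]},{"translation":[0,0,4],"delta_rot":[0,0,0]},{"translation":[0,0,4],"delta_rot":[0,0,0]},{"translation":[0,0,3.5],"delta_rot":[0,0,0]},{"translation":[0.5,2.1,1],"delta_rot":[0,0,0]}]'
python3 -m creep '[{"translation":[0.9,3.8,0],"delta_rot":[0,0,0]},{"translation":[0.9,3.8,0],"delta_rot":[0,0,0]},{"translation":[0.9,3.8,0],"delta_rot":[0,0,0]},{"translation":[0.9,3.75,0],"delta_rot":[0,0,0]},{"translation":[0.9,3.8,0],"delta_rot":[0,0,0]}]'
python3 -m creep '[{"translation":[0.9,3.8,0],"delta_rot":[0,0,0]},{"translation":[0.8,3.4,0],"delta_rot":[0,0,0]},{"translation":[0.5,1.95,0],"delta_rot":[0,0,0]},{"translation":[0.3,1.0,0],"delta_rot":[0,0,0]},{"translation":[0,0,-2],"delta_rot":[0,0,0]}]'
python3 -m creep '[{"translation":[0,0,-4],"delta_rot":[0,0,0]},{"translation":[0,0,-4],"delta_rot":[0,0,0]},{"translation":[0,0,-2],"delta_rot":[0,0,0]},{"translation":[0,0,-1.0],"delta_rot":[0,0,0]},{"translation":[0,0,-0.4],"delta_rot":[0,0,0]}]'
python3 -m creep '[{"translation":[0,0,-0.2],"delta_rot":[0,0,0]},{"translation":[0,0,-0.2],"delta_rot":[0,0,0]},{"translation":[0,0,-0.1],"delta_rot":[0,0,0]},{"translation":[0,0,0],"delta_rot":[0,0,0]},{"translation":[0,0,0],"delta_rot":[0,0,0]}]'
python3 -m creep '[{"translation":[0,0,-0.1],"delta_rot":[0,0,0]},{"translation":[0,0,0],"delta_rot":[0,0,0]},{"translation":[0,0,0],"delta_rot":[0,0,0]}]'
```

```text
time_s: 28.93
ee_pos: [471.7, -240.0, 209.5]
ee_rot: [52.0, 89.4, -38.2]
force: [2.1, -0.5, -0.4]
gripper_width: 41.5
time_s: 29.35
ee_pos: [514.2, -45.2, 203.7]
ee_rot: [-89.2, 90.0, -179.2]
force: [0.9, -0.6, -1.6]
gripper_width: 42.0
time_s: 29.77
ee_pos: [542.4, 56.8, 186.7]
ee_rot: [97.2, 89.5, 7.4]
force: [0.2, -0.0, -0.8]
gripper_width: 41.7
time_s: 30.18
ee_pos: [538.5, 53.8, 68.2]
ee_rot: [-80.5, 89.8, -170.5]
force: [-0.7, -0.7, -1.8]
gripper_width: 41.7
time_s: 30.6
ee_pos: [540.2, 54.6, 66.0]
ee_rot: [93.8, 89.9, 3.8]
force: [-0.0, 0.4, -1.0]
gripper_width: 41.7
time_s: 30.85
ee_pos: [539.6, 54.6, 64.1]
ee_rot: [89.5, 90.0, -0.5]
force: [0.0, 0.3, -1.1]
gripper_width: 41.7
```

```bash
python3 -m creep '[{"translation":[0,0,-0.1],"delta_rot":[0,0,0]},{"translation":[0,0,0],"delta_rot":[0,0,0]},{"translation":[0,0,0],"delta_rot":[0,0,0]}]'
```

```text
time_s: 31.1
ee_pos: [539.8, 54.7, 63.9]
ee_rot: [95.8, 90.0, 5.8]
force: [-0.9, 0.3, 5.2]
gripper_width: 41.7
```

```bash
python3 -m creep '[{"translation":[0,0,0],"delta_rot":[0,0,0]},{"translation":[0,0,0],"delta_rot":[0,0,0]},{"translation":[0,0,0],"delta_rot":[0,0,0]},{"translation":[0,0,0],"delta_rot":[0,0,0]},{"translation":[0,0,0],"delta_rot":[0,0,0]}]' 0.55 25
python3 -m creep '[{"translation":[0,0,2],"delta_rot":[0,0,0]},{"translation":[0,0,4],"delta_rot":[0,0,0]},{"translation":[0,0,4],"delta_rot":[0,0,0]},{"translation":[-0.3,-1.5,3.1],"delta_rot":[0,0,0]},{"translation":[-0.8,-3.9,1],"delta_rot":[0,0,0]}]'
python3 -m creep '[{"translation":[-0.8,-3.9,0],"delta_rot":[0,0,0]},{"translation":[-0.8,-3.9,0],"delta_rot":[0,0,0]},{"translation":[-0.8,-3.9,0],"delta_rot":[0,0,0]},{"translation":[-0.8,-3.9,0],"delta_rot":[0,0,0]},{"translation":[-0.8,-3.9,0],"delta_rot":[0,0,0]}]'
python3 -m creep '[{"translation":[-0.8,-3.9,0],"delta_rot":[0,0,0]},{"translation":[-0.8,-3.9,0],"delta_rot":[0,0,0]},{"translation":[-0.5,-3.3,0],"delta_rot":[0,0,0]},{"translation":[-0.3,-2,0],"delta_rot":[0,0,0]},{"translation":[0,0,0],"delta_rot":[0,0,0]}]'
python3 -m creep '[{"translation":[0,0,0],"delta_rot":[0,0,0]},{"translation":[0,0,0],"delta_rot":[0,0,0]},{"translation":[0,0,0],"delta_rot":[0,0,0]},{"translation":[0,0,0],"delta_rot":[0,0,0]}]'
python3 - <<'E'
from h import *
print(readout.state()['ee_pos'])
p,d=snap('top','t9');cv2.imwrite('pics/t9.png',cv2.resize(p[150:250,110:310,::-1],None,fx=4,fy=4,interpolation=cv2.INTER_CUBIC)[:600])
p,d=snap('scene','s9');cv2.imwrite('pics/s9.png',cv2.resize(p[150:255,180:310,::-1],None,fx=6,fy=6,interpolation=cv2.INTER_CUBIC)[:600])
E
```

```text
time_s: 31.52
ee_pos: [539.6, 54.6, 62.8]
ee_rot: [-58.9, 90.0, -148.9]
force: [-0.7, -0.5, 0.0]
gripper_width: 69.7
time_s: 31.93
ee_pos: [532.2, 3.0, 209.3]
ee_rot: [99.2, 89.4, 9.5]
force: [1.4, -0.6, 0.4]
gripper_width: 70.7
time_s: 32.35
ee_pos: [487.8, -196.1, 204.1]
ee_rot: [83.1, 90.0, -6.9]
force: [0.9, -0.2, 0.1]
gripper_width: 70.6
time_s: 32.77
ee_pos: [463.8, -329.4, 203.6]
ee_rot: [-0.7, 89.9, -91.0]
force: [-0.3, 0.1, -0.3]
gripper_width: 70.9
time_s: 33.1
ee_pos: [464.9, -324.1, 204.1]
ee_rot: [163.9, 90.0, 74.0]
force: [1.2, 0.6, 0.9]
gripper_width: 70.9
[ 464.91633238 -324.06300169  204.07892218]
```

View pics/t9.png

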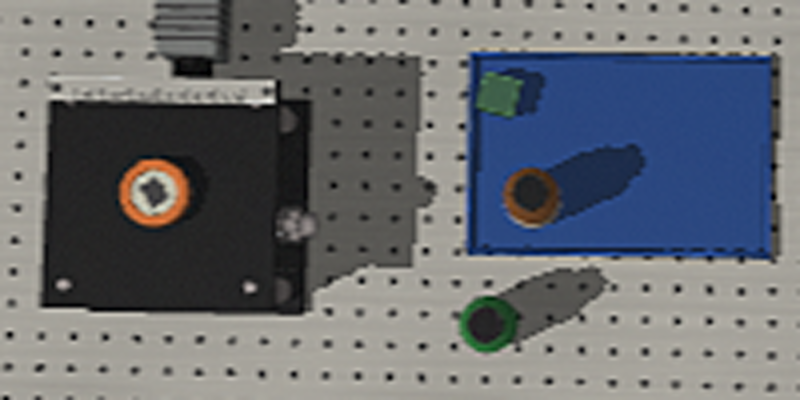

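View pics/s9.png

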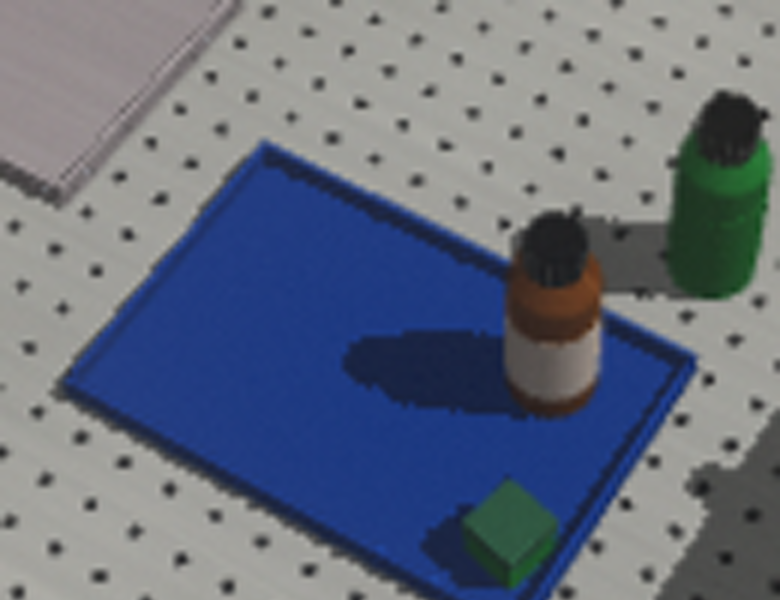

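```bash
python3 -m creep '[{"translation":[0,0,-2.5],"delta_rot":[0,0,0]},{"translation":[0,0,-4],"delta_rot":[0,0,0]},{"translation":[0,0,-4],"delta_rot":[0,0,0]},{"translation":[0,0,-2.5],"delta_rot":[0,0,0]},{"translation":[0,0,-1],"delta_rot":[0,0,0]}]'
python3 -m creep '[{"translation":[0,0,0],"delta_rot":[0,0,0]},{"translation":[0,0,0],"delta_rot":[0,0,0]},{"translation":[0,0,0],"delta_rot":[0,0,0]},{"translation":[0,0,0],"delta_rot":[0,0,0]},{"translation":[0,0,0],"delta_rot":[0,0,0]}]'
python3 -m creep '[{"translation":[0,0,0],"delta_rot":[0,0,0]},{"translation":[0,0,0],"delta_rot":[0,0,0]},{"translation":[0,0,0],"delta_rot":[0,0,0]},{"translation":[0,0,0],"delta_rot":[0,0,0]},{"translation":[0,0,0],"delta_rot":[0,0,0]}]' -1 25
python3 -m creep '[{"translation":[0,0,0],"delta_rot":[0,0,0]},{"translation":[0,0,0],"delta_rot":[0,0,0]}]'
```

```text
time_s: 33.62
ee_pos: [462.6, -323.2, 60.2]
ee_rot: [-126.7, 89.6, 143.3]
force: [0.5, 0.2, 1.0]
gripper_width: 70.8
time_s: 34.03
ee_pos: [465.5, -326.0, 65.7]
ee_rot: [54.7, 89.8, -35.3]
force: [-0.5, -0.6, 0.3]
gripper_width: 70.8
time_s: 34.45
ee_pos: [464.7, -325.5, 64.0]
ee_rot: [70.4, 90.0, -19.5]
force: [0.1, 0.1, 1.4]
gripper_width: 41.6
time_s: 34.62
ee_pos: [464.7, -325.5, 64.0]
ee_rot: [66.6, 90.0, -23.4]
force: [0.2, -0.0, 1.6]
gripper_width: 41.6
```

```bash
python3 -m creep '[{"translation":[0,0,1.5],"delta_rot":[0,0,0]},{"translation":[0,0,4],"delta_rot":[0,0,0]},{"translation":[0,0,4],"delta_rot":[0,0,0]},{"translation":[0,0,3.5],"delta_rot":[0,0,0]},{"translation":[0.5,2.1,1],"delta_rot":[0,0,0]}]'
python3 -m creep '[{"translation":[1,3.8,0],"delta_rot":[0,0,0]},{"translation":[1,3.8,0],"delta_rot":[0,0,0]},{"translation":[1,3.8,0],"delta_rot":[0,0,0]},{"translation":[1,3.75,0],"delta_rot":[0,0,0]},{"translation":[1,3.8,0],"delta_rot":[0,0,0]}]'
python3 -m creep '[{"translation":[1,3.8,0],"delta_rot":[0,0,0]},{"translation":[0.8,3.4,0],"delta_rot":[0,0,0]},{"translation":[0.45,1.95,0],"delta_rot":[0,0,0]},{"translation":[0.29,1.0,0],"delta_rot":[0,0,0]},{"translation":[0,0,-2],"delta_rot":[0,0,0]}]'
python3 -m creep '[{"translation":[0,0,-4],"delta_rot":[0,0,0]},{"translation":[0,0,-4],"delta_rot":[0,0,0]},{"translation":[0,0,-2],"delta_rot":[0,0,0]},{"translation":[0,0,-1.0],"delta_rot":[0,0,0]},{"translation":[0,0,-0.4],"delta_rot":[0,0,0]}]'
python3 -m creep '[{"translation":[0,0,-0.2],"delta_rot":[0,0,0]},{"translation":[0,0,-0.2],"delta_rot":[0,0,0]},{"translation":[0,0,-0.1],"delta_rot":[0,0,0]},{"translation":[0,0,0],"delta_rot":[0,0,0]},{"translation":[0,0,0],"delta_rot":[0,0,0]}]'
python3 -m creep '[{"translation":[0,0,-0.1],"delta_rot":[0,0,0]},{"translation":[0,0,0],"delta_rot":[0,0,0]},{"translation":[0,0,0],"delta_rot":[0,0,0]}]'
```

```text
time_s: 35.03
ee_pos: [471.4, -308.4, 209.6]
ee_rot: [45.0, 89.3, -45.1]
force: [1.3, -0.4, -1.8]
gripper_width: 41.5
time_s: 35.45
ee_pos: [519.1, -113.1, 203.5]
ee_rot: [-100.3, 89.9, 169.7]
force: [-0.8, 0.4, -2.6]
gripper_width: 41.7
time_s: 35.87
ee_pos: [547.7, -11.5, 186.7]
ee_rot: [90.5, 89.6, 0.7]
force: [0.3, 0.9, -1.6]
gripper_width: 41.9
time_s: 36.28
ee_pos: [543.8, -14.0, 68.1]
ee_rot: [-88.1, 89.8, -178.1]
force: [-0.8, -0.3, -2.5]
gripper_width: 41.3
time_s: 36.7
ee_pos: [545.6, -13.4, 66.0]
ee_rot: [87.0, 89.9, -2.9]
force: [0.1, -0.7, -2.8]
gripper_width: 41.3
time_s: 36.95
ee_pos: [545.0, -13.3, 64.2]
ee_rot: [88.1, 90.0, -1.9]
force: [-0.1, 0.6, -3.6]
gripper_width: 41.8
```

```bash
python3 -m creep '[{"translation":[0,0,-0.1],"delta_rot":[0,0,0]},{"translation":[0,0,0],"delta_rot":[0,0,0]},{"translation":[0,0,0],"delta_rot":[0,0,0]}]'
```

```text
time_s: 37.2
ee_pos: [545.2, -13.4, 64.0]
ee_rot: [90.0, 90.0, 0.1]
force: [-1.4, -0.4, 5.0]
gripper_width: 41.5
```

```bash
python3 -m creep '[{"translation":[0,0,0],"delta_rot":[0,0,0]},{"translation":[0,0,0],"delta_rot":[0,0,0]},{"translation":[0,0,0],"delta_rot":[0,0,0]},{"translation":[0,0,0],"delta_rot":[0,0,0]},{"translation":[0,0,0],"delta_rot":[0,0,0]}]' 0.55 25
python3 -m creep '[{"translation":[0,0,2],"delta_rot":[0,0,0]},{"translation":[0,0,4],"delta_rot":[0,0,0]},{"translation":[0,0,4],"delta_rot":[0,0,0]},{"translation":[-0.3,-1.5,3.1],"delta_rot":[0,0,0]},{"translation":[-0.85,-3.9,1],"delta_rot":[0,0,0]}]'
python3 -m creep '[{"translation":[-0.85,-3.9,0],"delta_rot":[0,0,0]},{"translation":[-0.85,-3.9,0],"delta_rot":[0,0,0]},{"translation":[-0.85,-3.9,0],"delta_rot":[0,0,0]},{"translation":[-0.85,-3.9,0],"delta_rot":[0,0,0]},{"translation":[-0.85,-3.9,0],"delta_rot":[0,0,0]}]'
python3 -m creep '[{"translation":[-0.85,-3.9,0],"delta_rot":[0,0,0]},{"translation":[-0.85,-3.9,0],"delta_rot":[0,0,0]},{"translation":[-0.6,-3.3,0],"delta_rot":[0,0,0]},{"translation":[-0.34,-1.9,0],"delta_rot":[0,0,0]},{"translation":[0,0,0],"delta_rot":[0,0,0]}]'
python3 -m creep '[{"translation":[0,0,0],"delta_rot":[0,0,0]},{"translation":[0,0,0],"delta_rot":[0,0,0]},{"translation":[0,0,0],"delta_rot":[0,0,0]},{"translation":[0,0,0],"delta_rot":[0,0,0]}]'
python3 - <<'E'
from h import *
print(readout.state()['ee_pos'])
p,d=snap('top','t10')
f=lambda o,c,k:o+(c+.5)/k-.5
a=np.load('pics/top0.npz')['p']
def red(p):
    m=(p[...,0]>120)&(p[...,1]<80)&(p[...,2]<80);m[:, :250]=0;m[:,285:]=0;m[:180]=0;m[215:]=0
    v,u=np.nonzero(m);return m.sum(),u.mean(),v.mean()
print(red(a),red(p))
cv2.imwrite('pics/t10.png',np.vstack([cv2.resize(q[155:220,220:310,::-1],None,fx=4.5,fy=4.5,interpolation=cv2.INTER_CUBIC) for q in(a,p)]))
E
```

```text
time_s: 37.62
ee_pos: [545.0, -13.4, 62.9]
ee_rot: [111.3, 90.0, 21.3]
force: [0.9, -0.4, 0.2]
gripper_width: 69.6
time_s: 38.03
ee_pos: [537.0, -65.3, 209.4]
ee_rot: [92.9, 89.4, 3.2]
force: [1.8, -1.0, -0.0]
gripper_width: 70.9
time_s: 38.45
ee_pos: [490.2, -264.1, 204.0]
ee_rot: [87.9, 90.0, -2.1]
force: [1.3, -0.4, 0.6]
gripper_width: 70.7
time_s: 38.87
ee_pos: [463.5, -396.5, 203.4]
ee_rot: [-6.4, 89.9, -96.6]
force: [-0.0, -0.2, 0.1]
gripper_width: 71.0
time_s: 39.2
ee_pos: [465.0, -391.1, 204.1]
ee_rot: [148.7, 90.0, 58.8]
force: [-0.0, -0.1, 0.8]
gripper_width: 70.7
[ 464.99597916 -391.08295612  204.14258567]
(np.int64(85), np.float64(264.43529411764706), np.float64(196.11764705882354)) (np.int64(82), np.float64(264.4390243902439), np.float64(196.23170731707316))
```

View pics/t10.png

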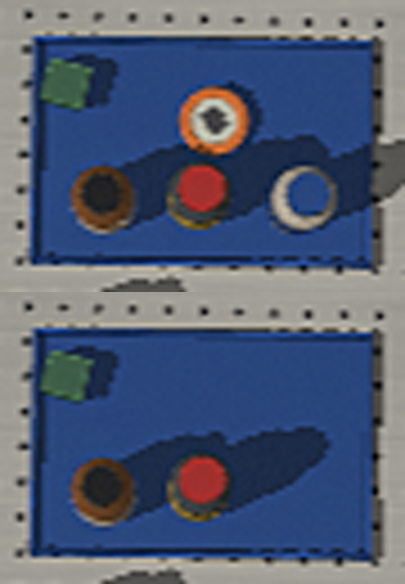

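```bash
python3 -m creep '[{"translation":[0,0,-2.5],"delta_rot":[0,0,0]},{"translation":[0,0,-4],"delta_rot":[0,0,0]},{"translation":[0,0,-4],"delta_rot":[0,0,0]},{"translation":[0,0,-2.5],"delta_rot":[0,0,0]},{"translation":[0,0,-1],"delta_rot":[0,0,0]}]'
python3 -m creep '[{"translation":[0,0,0],"delta_rot":[0,0,0]},{"translation":[0,0,0],"delta_rot":[0,0,0]},{"translation":[0,0,0],"delta_rot":[0,0,0]},{"translation":[0,0,0],"delta_rot":[0,0,0]},{"translation":[0,0,0],"delta_rot":[0,0,0]}]'
python3 -m creep '[{"translation":[0,0,0],"delta_rot":[0,0,0]},{"translation":[0,0,0],"delta_rot":[0,0,0]},{"translation":[0,0,0],"delta_rot":[0,0,0]},{"translation":[0,0,0],"delta_rot":[0,0,0]},{"translation":[0,0,0],"delta_rot":[0,0,0]}]' -1 25
python3 -m creep '[{"translation":[0,0,0],"delta_rot":[0,0,0]},{"translation":[0,0,0],"delta_rot":[0,0,0]}]'
```

```text
time_s: 39.67
ee_pos: [462.8, -389.8, 60.0]
ee_rot: [-132.2, 89.6, 137.9]
force: [0.0, 0.2, 0.8]
gripper_width: 70.8
time_s: 40.08
ee_pos: [465.5, -393.1, 65.8]
ee_rot: [50.0, 89.8, -40.0]
force: [1.0, 0.3, -0.8]
gripper_width: 70.8
time_s: 40.5
ee_pos: [464.7, -392.4, 64.0]
ee_rot: [71.6, 90.0, -18.4]
force: [0.6, 0.5, 0.5]
gripper_width: 41.4
time_s: 40.67
ee_pos: [464.7, -392.4, 64.0]
ee_rot: [68.0, 90.0, -22.0]
force: [0.5, -0.1, 0.4]
gripper_width: 41.4
```

```bash
python3 -m creep '[{"translation":[0,0,1.5],"delta_rot":[0,0,0]},{"translation":[0,0,4],"delta_rot":[0,0,0]},{"translation":[0,0,4],"delta_rot":[0,0,0]},{"translation":[0,0,3.5],"delta_rot":[0,0,0]},{"translation":[0.5,2.1,1],"delta_rot":[0,0,0]}]'
python3 -m creep '[{"translation":[1,3.8,0],"delta_rot":[0,0,0]},{"translation":[1,3.8,0],"delta_rot":[0,0,0]},{"translation":[1,3.8,0],"delta_rot":[0,0,0]},{"translation":[1,3.75,0],"delta_rot":[0,0,0]},{"translation":[1,3.8,0],"delta_rot":[0,0,0]}]'
python3 -m creep '[{"translation":[1,3.8,0],"delta_rot":[0,0,0]},{"translation":[0.7,3.4,0],"delta_rot":[0,0,0]},{"translation":[0.4,1.95,0],"delta_rot":[0,0,0]},{"translation":[0.25,1.0,0],"delta_rot":[0,0,0]},{"translation":[0,0,-2],"delta_rot":[0,0,0]}]'
python3 -m creep '[{"translation":[0,0,-4],"delta_rot":[0,0,0]},{"translation":[0,0,-4],"delta_rot":[0,0,0]},{"translation":[0,0,-2],"delta_rot":[0,0,0]},{"translation":[0,0,-1.0],"delta_rot":[0,0,0]},{"translation":[0,0,-0.4],"delta_rot":[0,0,0]}]'
python3 -m creep '[{"translation":[0,0,-0.2],"delta_rot":[0,0,0]},{"translation":[0,0,-0.2],"delta_rot":[0,0,0]},{"translation":[0,0,-0.1],"delta_rot":[0,0,0]},{"translation":[0,0,0],"delta_rot":[0,0,0]},{"translation":[0,0,0],"delta_rot":[0,0,0]}]'
python3 -m creep '[{"translation":[0,0,-0.1],"delta_rot":[0,0,0]},{"translation":[0,0,0],"delta_rot":[0,0,0]},{"translation":[0,0,0],"delta_rot":[0,0,0]}]'
```

```text
time_s: 41.08
ee_pos: [471.2, -375.8, 209.9]
ee_rot: [41.0, 89.3, -49.1]
force: [2.3, -1.1, -1.6]
gripper_width: 41.5
time_s: 41.5
ee_pos: [519.3, -180.1, 203.6]
ee_rot: [-108.7, 90.0, 161.3]
force: [0.3, -0.6, -1.6]
gripper_width: 41.5
time_s: 41.92
ee_pos: [545.8, -78.8, 186.9]
ee_rot: [83.8, 89.5, -6.0]
force: [0.8, -0.8, -1.4]
gripper_width: 41.8
time_s: 42.33
ee_pos: [542.0, -80.9, 68.1]
ee_rot: [-95.2, 89.8, 174.8]
force: [-0.8, -0.1, -1.2]
gripper_width: 41.7
time_s: 42.75
ee_pos: [543.7, -80.5, 65.9]
ee_rot: [80.0, 89.9, -10.0]
force: [-0.1, 1.1, -1.4]
gripper_width: 41.7
time_s: 43.0
ee_pos: [543.1, -80.4, 64.2]
ee_rot: [83.1, 90.0, -6.9]
force: [-0.2, -0.0, -1.9]
gripper_width: 41.2
```

```bash
python3 -m creep '[{"translation":[0,0,-0.1],"delta_rot":[0,0,0]},{"translation":[0,0,0],"delta_rot":[0,0,0]},{"translation":[0,0,0],"delta_rot":[0,0,0]}]'
```

```text
time_s: 43.25
ee_pos: [543.3, -80.4, 63.9]
ee_rot: [77.9, 90.0, -12.0]
force: [-2.3, 0.4, 5.2]
gripper_width: 41.9
```

Release, rise and move clear, then check.

```bash
python3 -m creep '[{"translation":[0,0,0],"delta_rot":[0,0,0]},{"translation":[0,0,0],"delta_rot":[0,0,0]},{"translation":[0,0,0],"delta_rot":[0,0,0]},{"translation":[0,0,0],"delta_rot":[0,0,0]},{"translation":[0,0,0],"delta_rot":[0,0,0]}]' 0.55 25
python3 -m creep '[{"translation":[0,0,2],"delta_rot":[0,0,0]},{"translation":[0,0,4],"delta_rot":[0,0,0]},{"translation":[0,0,4],"delta_rot":[0,0,0]},{"translation":[0,-1.5,4],"delta_rot":[0,0,0]},{"translation":[-0.85,-3.9,1],"delta_rot":[0,0,0]}]'
python3 -m creep '[{"translation":[-0.85,-3.9,0],"delta_rot":[0,0,0]},{"translation":[-0.85,-3.9,0],"delta_rot":[0,0,0]},{"translation":[-0.85,-3.9,0],"delta_rot":[0,0,0]},{"translation":[-0.85,-3.9,0],"delta_rot":[0,0,0]},{"translation":[-0.85,-3.9,0],"delta_rot":[0,0,0]}]'
python3 -m creep '[{"translation":[-0.85,-3.9,0],"delta_rot":[0,0,0]},{"translation":[-0.85,-3.9,0],"delta_rot":[0,0,0]},{"translation":[-0.6,-2,0],"delta_rot":[0,0,0]},{"translation":[0,0,0],"delta_rot":[0,0,0]},{"translation":[0,0,0],"delta_rot":[0,0,0]}]'
python3 - <<'E'
from h import *
print(readout.state()['ee_pos'])
p,d=snap('top','t11');q,d=snap('scene','s11')
a=np.load('pics/top0.npz')['p'];b=np.load('pics/scene0.npz')['p']
cv2.imwrite('pics/t11.png',np.vstack([cv2.resize(x[155:220,110:310,::-1],None,fx=4,fy=4,interpolation=cv2.INTER_CUBIC) for x in(a,p)]))
cv2.imwrite('pics/s11c.png',np.hstack([cv2.resize(x[150:250,180:310,::-1],None,fx=3,fy=3,interpolation=cv2.INTER_CUBIC) for x in(b,q)]))
cv2.imwrite('pics/s11f.png',q[:,:,::-1])
E
```

```text
time_s: 43.67
ee_pos: [543.1, -80.4, 62.9]
ee_rot: [-153.5, 90.0, 116.5]
force: [0.4, -0.1, -0.2]
gripper_width: 69.9
time_s: 44.08
ee_pos: [538.8, -132.2, 218.7]
ee_rot: [85.6, 89.3, -4.1]
force: [1.0, -0.7, -0.1]
gripper_width: 70.4
time_s: 44.5
ee_pos: [491.3, -330.7, 212.0]
ee_rot: [95.0, 90.0, 5.0]
force: [0.8, 0.2, 0.6]
gripper_width: 70.6
time_s: 44.92
ee_pos: [468.5, -427.7, 211.3]
ee_rot: [-161.6, 89.9, 108.3]
force: [-0.0, 0.1, 0.5]
gripper_width: 70.8
[ 468.48263063 -427.73370212  211.32376275]
```

View pics/t11.png

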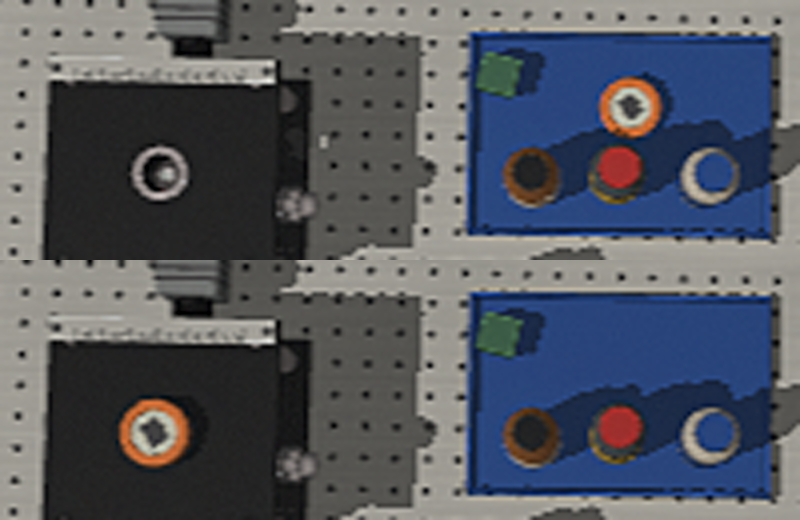

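View pics/s11c.png

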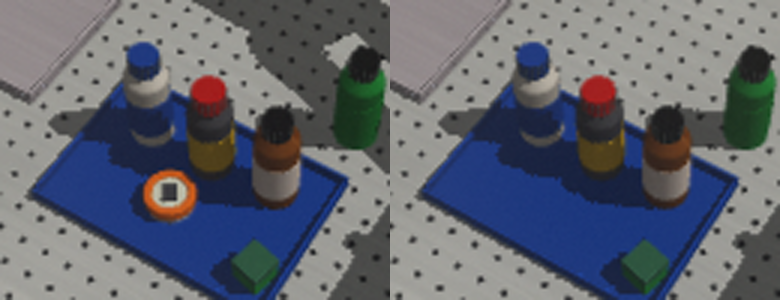

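View pics/s11f.png

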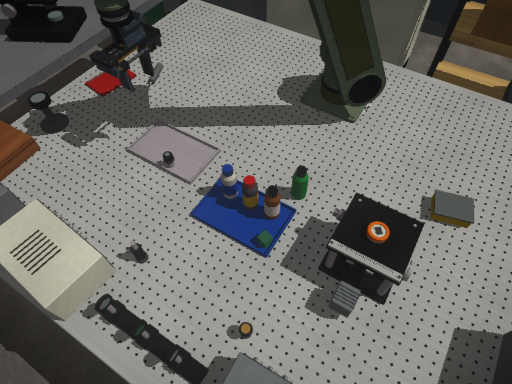

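```bash
python3 - <<'E'
from h import *
f=lambda o,c,k:o+(c+.5)/k-.5
print('top dish',ray('top',f(110,154.5,4),f(155,172.5,4),148),'hole',ray('top',f(110,160.5,4),f(155,173,4),130))
p=np.load('pics/s11.npz')['p']
cv2.imwrite('pics/s11d.png',cv2.resize(p[190:300,315:430,::-1],None,fx=5,fy=5,interpolation=cv2.INTER_CUBIC))
E
```

```text
top dish [527.9221467  314.94497494 148.        ] hole [528.90296481 315.36152138 130.        ]
```

View pics/s11d.png

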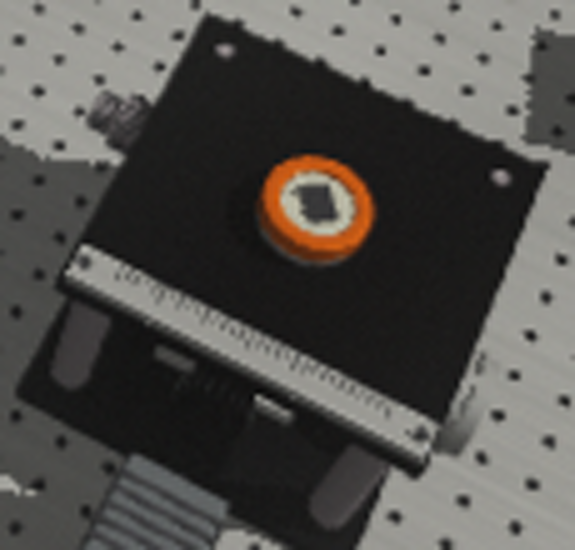

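Both cameras put the dish within about 1 mm of the hole, all the bottles are back on their spots, and the arm is clear. I'm handing the job in.

```bash
python3 -c "
from h import *
print(env.job_done())"
```

```text
the job is handed in; nothing more can be done
None
```

The job is done and handed in at about 45 s of the 147 s allowed; no verdict was reported. I moved the amber, metal and white bottles upright to the steel tray. I then set the dish level on the stage over the hole and put each bottle back upright where it had stood in the blue tray.

**Last checks:**
- **Dish:** the wrist and top cameras both put it within about 1 mm of the hole's centre.
- **Bottles:** before-and-after pictures match for all three. The red cap's centre in the top picture moved about 0.1 px, roughly 0.3 mm; I compared the amber and white bottles by eye only.
- **Left alone:** the eyepiece, the cover-glass box and the green bottle look unmoved. The arm ended clear of everything.

**Disagreements:** the cameras differed by up to about 4 mm on where the bottles stood. For the metal bottle the wrist camera read about 3 mm more in x than the others. I put it back 1 mm further out than where I gripped it, and the white bottle 0.5 mm further out.

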